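Unhook the calibration target and rack it

TASK

Take the white dot-pattern calibration target off the barbed hook of the magnetic stand: raise it, tilt it and back it out over the barb without wrenching the hook. Then stand it upright, window end up, in the empty front slot of the blue rack, set right down and let go. Do not let it fall, and leave the two plates already in the rack and everything else on the bench where they are.

Things in the scene. Friction and masses are not known exactly. Their poses are not given: they have to be found in the camera images.
- target: calibration target: rigid white plate, about 0.15 kg, 10 mm thick (its x), 52 mm wide (y), 100 mm tall (z), black dots on its -x face. Origin at the centre of its foot (lower edge face). It starts hanging on the hook arm by its window's upper edge, foot 134 mm above the table, square to the arm within 7 degrees, free to slide. Its side edges can be gripped, the fingers either side of the hook.
- target_eye (a point): centre of the target's window, 76 mm above its foot. The window is 24 x 24 mm, right through the plate along x, from 64 to 88 mm above the foot, centred in y; a 12 mm bar lies over it and 14 mm at each side
- stand: the hook stand, fixed. Origin on the table below the middle of the hook arm, z up; the hook points along -x, roughly to the robot. Magnetic base 58 x 50 x 55 mm with an upright 12 mm rod, 440 mm tall, 130 mm along +x; a cross clamp on the rod, 220 mm up, about 60 mm across with its wing screws, holds the hook
- hook_arm (a point): middle of the hook's level arm, 220 mm above the stand's origin; axes as the stand's. The hook is a bent steel strip 10 mm wide (y), 4 mm thick; its middle line lies in the stand's xz plane: level at this height from x = +115 to -22 mm, then rising outward at 60 degrees to the horizontal for 26 mm, to the tip
- hook_tip (a point): the hook's tip, 35 mm along -x and 242.5 mm above the stand's origin. From it the barb, a tooth 9 mm long and 3 mm thick, points back towards the rod, 20 degrees downward, ending at barb_end
- barb_end (a point): free end of the barb, x = -26.5 mm, 239.4 mm above the stand's origin. The window is too low to pass the barb upright: it jams below about 15 to 20 degrees of tilt. With the target's top tilted towards the rod (foot swung out, towards the robot) by about 40 degrees, its window following the strip up and out over the tip, there is about 4 mm to spare
- rack: the blue storage rack, fixed: three parallel plate slots 28 mm apart along its x, each 13 mm wide (x), 62 mm long (y), 30 mm deep, with rounded rims. Origin on the table below the centre of the empty front slot; the slots at x = +28 and +56 mm hold a plate each. Slot floors 8 mm, top 38 mm above the table; it spans x = -19 to +75, y = -39 to +39 mm
- rack_slot (a point): centre of the floor of the empty front slot, 8 mm above the table; axes as the rack's: a plate in the slot has its thickness along x and its width along y, z up
- checker_plate: aluminium plate with a chequer pattern, same size as the target, standing in the middle slot; origin at the centre of its foot. Leave it
- grey_plate: grey plate with white bars, same size as the target, standing in the rear slot; origin at the centre of its foot. Leave it
- lens: black camera lens standing on the bench, 35 mm across, 46 mm tall, origin under its centre. Leave it
- prong_clamp: three-prong clamp with green prongs and a chrome rod, lying on the bench, about 260 mm long along its x, 37 mm high; origin below its aluminium head. Leave it
- boss_clamp: loose cross clamp, about 50 x 50 x 45 mm, origin under its block. Leave it
- extension_ring: black ring lying on the bench, 38 mm across, 14 mm high. Leave it
- hex_driver: hand driver with a red handle lying on the bench. Leave it
Things that resemble listed ones, but are neither listed nor needed, are in the scene too. What is shaped like the target but red is not meant.

How it is judged:
By the outcome, as a careful person would: the job done as asked, in the order asked, and still so for the second after the job is handed in, with the robot touching nothing.
It also fails if it takes over 56 s, if anything falls off the work surface, if the arm or the gripper's body presses on something with over 40 N, if the wrist force passes 120 N, or if a joint passes its speed limit or range.

ROBOT

A 7-joint arm with a two-finger parallel gripper is mounted at the origin on the work surface. World frame = base frame: x ahead of the robot, y to its left, z up, the work surface at z = 0. Lengths are in mm, angles in rad, forces in N, time in s.
With the tool pointing down it reaches from about 425 to 875 mm from the base axis. Payload 8.4 kg.
Tool frame: the origin (TCP) lies midway between the tips of the shut fingers; the grasp point (between the pads) lies 19 mm behind it; z points along the fingers, y is the line along which they close (so a half turn about z gives the same grasp; the last joint's range is limited). The gripper opens to 87 mm and grips with 3 to 60 N. Pads are 19 mm wide; open, the fingers measure 117 mm over their backs; the gripper's body (75 mm by 190 mm) begins 51 mm behind the grasp point.
Start: joints at [1.145, 0.333, 0.04, 1.465, -0.013, 1.343, -0.059], TCP at [208.636, -615.577, 222.546] pointing down, gripper open.
Joint ranges: [-2.58, 2.58], [-0.38, 2.09], [-1.3, 1.39], [0.25, 2.4], [-1.5, 4.64], [0.08, 2.09], [-2.65, 2.65]. Speed limits (rad/s): [2.22, 2.22, 2.79, 2.79, 3.14, 3.14, 3.14].

INTERFACE

Orientations are given as a rotation vector (axis times angle).
In Python, from station import monitor, capture, camera_params, job gives the robot as it stands.
- The arm moves only by the tool arm_command, never from a script. Its argument "commands" is a list of rows, each an object of numbers: "x", "y", "z": the shift along the world's x, y, z in mm; "roll": the turn about the world's z in rad. A call has 1 to 10 rows; each row shifts and turns the commanded pose from where the row before left it; what a row does not reach is not made up. A row lasts 1/8 s, in which the tool goes at most 62.5 mm and 10.7 degrees, less where a joint would pass 70% of its speed; a pose out of reach is approached as far as the arm can. A call with a gripper value outside its range is refused whole. "gripper" is the opening, from -1 (shut) to 1 (fully open), so that 0 is half open, set as the call begins (left out, the last holds). The fingers move at their own pace and stop on an object; "squeeze" is the grip in N (left out, the last holds). Time passes only in rows, so rows that do not move let the fingers close. It gives the time, the measured TCP pose, the force, the opening and the grip force at its end, in the units of the state.
- monitor.state(): the state, without advancing time (a new reading comes with each control period).
- capture(name): name is "scene" or "top" or "wrist"; returns the picture (420x560x3 uint8, blue, green, red); there is no depth.
- camera_params(name): a dict with "K" (3x3 intrinsics, pixels), "distortion" ([k1, k2, p1, p2, k3] as OpenCV has them; the pictures are not rectified), "origin" and "rotation" of the camera in the world. Camera axes: x right, y up, looking along -z (the intrinsics and any distortion apply to the point x, -y, -z); pixel columns grow to the right and rows downward; lengths in mm; the calibration is good to about 2 mm. A picture is of the moment at which its call begins: read the wrist's pose just before it. camera_params takes no time and is no camera call; for the wrist camera it gives the pose at the moment of the call.
- job.finish_job(): hands the job in; it is judged then, once.
The state is a dict: "time_s": time; "q": joint angles; "qd": joint speeds; "effort": joint torques, N m; "tool_pos": TCP position; "ee_rot": TCP orientation; "force": force on the tool from outside, world axes, zero at the start; "moment": the same for the moment, N m; "gripper_width": finger opening in mm; "grasp_force": force on a finger pad.
Only numpy, scipy, OpenCV 4.12 (cv2) and the standard library are available. Lean on these libraries where they do the work, as an engineer would, in place of code of your own. Each camera call takes 0.05 s, during which the arm holds its last target. There are 200 camera calls.

## Working session

There is one attempt and no reset: what is moved stays moved. The work goes in short steps, Python scripts to look and compute and a tool call to move; the robot and the scene stay as the last step left them, time stands still between calls to the robot, and variables do not carry over. Pictures are saved under pics/ and viewed, at most 10 in all, crops included, and the job is handed in when it is done.

Besides the shell and the picture viewer there is one more tool, called after "Call:" by a JSON object that holds its "name" and its "arguments", one argument or row to a line. arm_command: Moves the arm, as the interface text tells. Its arguments: {"type":"object","properties":{"commands":{"type":"array","items":{"type":"object","properties":{"x":{"type":"number"},"y":{"type":"number"},"z":{"type":"number"},"roll":{"type":"number"}}}},"gripper":{"type":"number"},"squeeze":{"type":"number"}},"required":["commands"]}

```bash
mkdir -p pics; ls
cat > h.py <<'E'
import numpy as np, cv2
from station import monitor, capture, camera_params, job
def P(name):
    c=camera_params(name); return {k:np.array(v,float) for k,v in c.items() if k in("K","distortion","origin","rotation")}
F=np.diag([1.,-1,-1])
def proj(c,X):
    X=np.atleast_2d(X).astype(float); Y=(X-c["origin"])@c["rotation"]@F
    return cv2.projectPoints(Y.reshape(-1,1,3),np.zeros(3),np.zeros(3),c["K"],c["distortion"])[0].reshape(-1,2)
def ray(c,uv):
    p=cv2.undistortPoints(np.array(uv,float).reshape(-1,1,2),c["K"],c["distortion"]).reshape(-1,2)
    return (np.c_[p,np.ones(len(p))]@F)@c["rotation"].T
def onz(c,uv,z):
    d=ray(c,uv); return c["origin"]+d*((z-c["origin"][2])/d[:,2])[:,None]
def tri(cs,uvs):
    A=np.zeros((3,3));b=np.zeros(3)
    for c,uv in zip(cs,uvs):
        d=ray(c,[uv])[0];d/=np.linalg.norm(d);M=np.eye(3)-np.outer(d,d);A+=M;b+=M@c["origin"]
    return np.linalg.solve(A,b)
E
python3 - <<'E'
from h import *
a=capture("scene");b=capture("top");w=capture("wrist")
for n,i in zip("stw",(a,b,w)): cv2.imwrite(f"pics/{n}0.png",i)
for n in("scene","top"):
    c=P(n);print(n,c["origin"],c["rotation"].round(2).tolist(),c["K"][0,0])
s=monitor.state();print({k:np.round(v,3).tolist() for k,v in s.items()})
E
```

```text
pics
scene [1064.37464192  814.19692608 1027.35419782] [0.3, 1.07, 2.38] 518.1177499358364
top [ 283.64093954    6.18703281 1805.38608898] [0.12, -0.14, -1.58] 545.7698460909761
{'time_s': 0.15, 'q': [1.145, 0.334, 0.04, 1.466, -0.013, 1.343, -0.059], 'qd': [0.001, 0.0, 0.001, -0.003, 0.001, -0.0, 0.0], 'effort': [0.004, -65.685, 1.338, -40.411, -0.06, 0.042, 0.0], 'tool_pos': [208.538, -615.238, 221.838], 'ee_rot': [-3.098, -0.511, 0.0], 'force': [0.161, 0.431, 0.705], 'moment': [0.033, 0.045, -0.002], 'grasp_force': 0.0, 'gripper_width': 87.129}
```

View pics/s0.png

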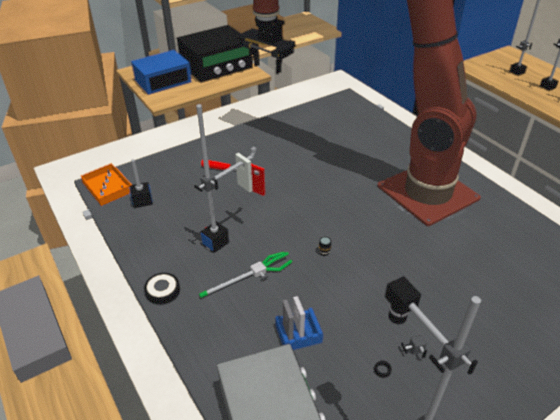

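View pics/t0.png

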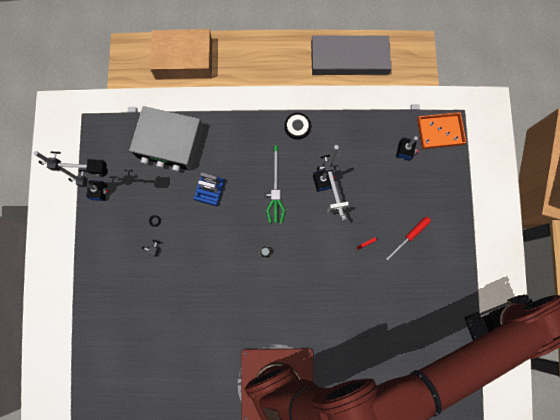

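The scene view shows the target hanging at about (245,173), with the stand base at (214,237) and the rack at (300,328). The top view has the target at (340,207), the rack at (209,188), the rod base at (322,178) and the base of the arm at the bottom. I'll enlarge these.

```bash
sed -i 's/^F=/def _R(c):\n    c["rotation"]=cv2.Rodrigues(c["rotation"])[0] if c["rotation"].size==3 else c["rotation"]; return c\nF=/; s/    c=camera_params(name); return \(.*\)$/    c=camera_params(name); return _R(\1)/' h.py
python3 - <<'E'
from h import *
a=cv2.imread("pics/s0.png");b=cv2.imread("pics/t0.png")
def cr(i,x,y,w,h,f=5): return cv2.resize(i[y:y+h,x:x+w],None,fx=f,fy=f,interpolation=cv2.INTER_CUBIC)
m=np.vstack([np.hstack([cr(a,190,140,80,60),cr(b,310,150,80,60)]),np.hstack([cr(a,265,285,80,60),cr(b,180,160,80,60)])])
cv2.imwrite("pics/m1.png",m)
for n in("scene","top"):
    c=P(n);print(n,c["rotation"].round(2).tolist(),proj(c,[[208,-615,221]]))
t=P("top"); print(onz(t,[[322,178],[340,207],[209,188],[275,193],[265,252]],0).round())
E
```

```text
scene [[-0.84, -0.36, 0.39], [0.54, -0.56, 0.63], [-0.01, 0.75, 0.67]] [[266.86202586  68.31213964]]
top [[-0.01, 0.99, -0.17], [-1.0, -0.01, 0.01], [0.01, 0.17, 0.99]] [[486.32053158 316.52528546]]
[[ 674. -160.    0.]
 [ 574. -218.    0.]
 [ 644.  222.    0.]
 [ 624.   -0.    0.]
 [ 426.   35.    0.]]
```

View pics/m1.png

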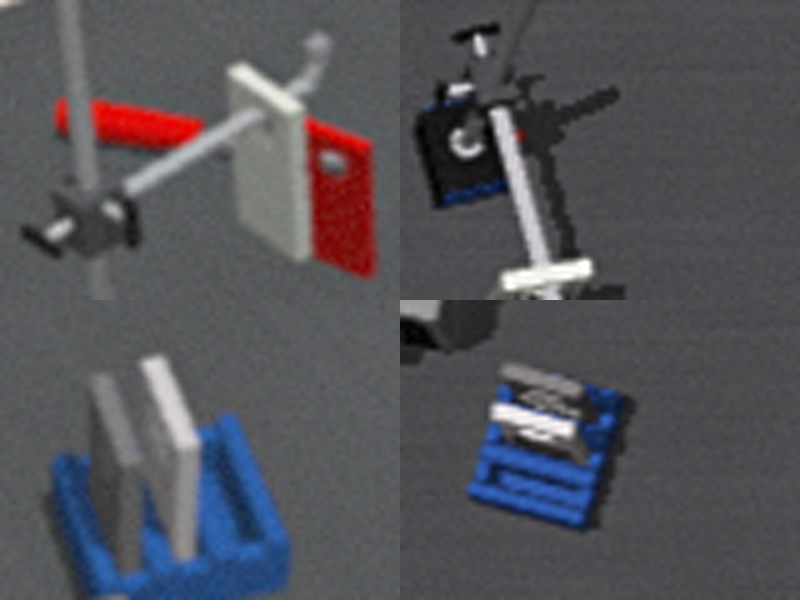

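Montage: the scene shows the hook tip at about (253.6,147.6) and the clamp at (208,183). In the top view the arm runs from (330,172) to (338.5,203), and the rack's front rim corners are (194,198) and (216.6,205). I'll estimate the poses and overlay the models to check them.

```bash
cat >> h.py <<'E'
def T(p,yaw,X):
    X=np.atleast_2d(X).astype(float);c,s=np.cos(yaw),np.sin(yaw)
    return X@np.array([[c,-s,0],[s,c,0],[0,0,1]]).T+np.array([p[0],p[1],0])
def box(x0,x1,y0,y1,z0,z1):
    return np.array([[x,y,z] for x in(x0,x1) for y in(y0,y1) for z in(z0,z1)],float)
ED=[(i,i^b) for i in range(8) for b in(1,2,4) if i<(i^b)]
def draw(img,c,X,E,f,o,col):
    p=(proj(c,X)-o+.5)*f-.5
    for i,j in E: cv2.line(img,tuple(int(v) for v in p[i]*16),tuple(int(v) for v in p[j]*16),col,1,cv2.LINE_AA,4)
HK=np.array([[115,0,220],[-22,0,220],[-35,0,242.5],[-26.5,0,239.4]]);HE=[(0,1),(1,2),(2,3)]
def montage(sp,sy,rp,ry,tx,ty,out,imgs):
    ps=[]
    for n,reg in(("scene",[(190,140),(265,285)]),("top",[(310,150),(180,160)])):
        c=P(n);col=[]
        for o in reg:
            i=cv2.resize(imgs[n][o[1]:o[1]+75,o[0]:o[0]+100],None,fx=4,fy=4,interpolation=cv2.INTER_CUBIC)
            draw(i,c,T(sp,sy,HK),HE,4,np.array(o),(0,255,255))
            draw(i,c,T(sp,sy,[[130,0,0],[130,0,440]]),[(0,1)],4,np.array(o),(0,255,255))
            draw(i,c,T(rp,ry,box(-19,75,-39,39,0,38)),ED,4,np.array(o),(0,255,0))
            draw(i,c,T(rp,ry,box(-6.5,6.5,-31,31,8,38)),ED,4,np.array(o),(255,0,255))
            t0=T(sp,sy,[[tx,0,0]])[0]
            draw(i,c,T(t0,ty,box(-5,5,-26,26,134,234)),ED,4,np.array(o),(255,0,0));col.append(i)
        ps.append(np.vstack(col))
    cv2.imwrite(out,np.hstack(ps))
E
python3 - <<'E'
from h import *
from scipy.optimize import least_squares
s,t=P("scene"),P("top")
g=lambda m,o:np.array(o)+(np.array(m)+.5)/5-.5
S=lambda *m:g(m,(190,140)); TT=lambda *m:g((m[0]-400,m[1]),(310,150))
SR=lambda *m:g((m[0],m[1]-300),(265,285)); TR=lambda *m:g((m[0]-400,m[1]-300),(180,160))
# rack
obs=[(t,(-19,39,38),TR(470,488)),(t,(-19,-39,38),TR(585,525)),(t,(75,-39,38),TR(625,392)),
     (s,(-19,39,38),SR(290,548)),(s,(-19,-39,38),SR(230,413))]
f=lambda p:np.concatenate([(proj(c,T(p[:2],p[2],X))[0]-u) for c,X,u in obs])
r=least_squares(f,[630,222,-.2],loss="soft_l1");print("rack",r.x.round(2),f(r.x).round(1))
o2=[(s,(-35,0,242.5),S(318,42)),(t,(105,0,220),TT(497,112))]
f2=lambda p:np.concatenate([(proj(c,T(p[:2],p[2],X))[0]-u) for c,X,u in o2]+[np.array([ (lambda q:q)(0)])])
h=onz(t,[TT(497,112),TT(538,262)],222);d=h[0]-h[1];yaw=np.arctan2(d[1],d[0]);print("arm pts",h.round(1),yaw)
q=least_squares(f2,[*h[1][:2],yaw]);print("stand",q.x.round(2),f2(q.x).round(1))
tp=onz(t,[TT(503,280),TT(592,266)],234);tc=tp.mean(0);print("target top front corners",tp.round(1))
dd=tp[1]-tp[0];ty=np.arctan2(-dd[0],dd[1]) ;ty=np.arctan2(dd[0],-dd[1]) # width dir
print("ty",ty)
cs,sn=np.cos(q.x[2]),np.sin(q.x[2]);tx=(tc[:2]-q.x[:2])@[cs,sn]+5;print("tx",tx)
montage(q.x[:2],q.x[2],r.x[:2],r.x[2],tx,q.x[2],"pics/m2.png",dict(scene=cv2.imread("pics/s0.png"),top=cv2.imread("pics/t0.png")))
E
```

```text
rack [ 6.1300e+02  2.2678e+02 -3.1000e-01] [-0.4 -0.4 -1.  -0.8 -0.1 -0.9 -0.3 -2.1  1.6 -1.2]
arm pts [[ 644.2 -161.1  222. ]
 [ 553.3 -182.8  222. ]] 0.23457227877546985
stand [ 5.4254e+02 -1.8597e+02  2.4000e-01] [-0.  0.  0.  0.  0.]
target top front corners [[ 540.8 -160.5  234. ]
 [ 548.5 -213.1  234. ]]
ty 0.14623355229378399
tx 6.8656952679156165
```

View pics/m2.png

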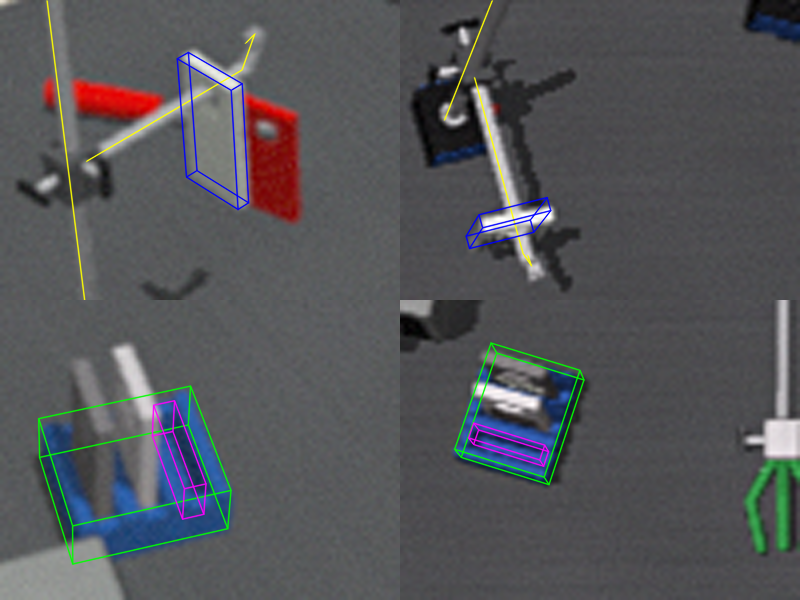

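The overlay puts the hook tip about 2 px from the true one (the real tip in the top crop is near (535,272)), and the target box is about right. I'll refine this from close by with the wrist camera, so first I need its mounting.

Run:
```python
from h import *
c=P("wrist");s=monitor.state();R=cv2.Rodrigues(np.array(s["ee_rot"],float))[0]
print("cam in tool",(R.T@(c["origin"]-s["tool_pos"])).round(1),(R.T@c["rotation"]).round(3).tolist(),c["K"].round(0).tolist())
print("tool axes",R.round(3).tolist())
print(onz(P("top"),[[367,242]],90))
```

```text
cam in tool [  71.2   -0.2 -161.5] [[-0.001, 0.965, 0.262], [1.0, 0.001, -0.0], [-0.0, 0.262, -0.965]] [[313.0, 0.0, 277.0], [0.0, 313.0, 200.0], [0.0, 0.0, 1.0]]
tool axes [[0.947, 0.321, -0.0], [0.321, -0.947, 0.001], [-0.0, -0.001, -1.0]]
[[ 446.19571894 -289.7420036    90.        ]]
```

Call:
{"name": "arm_command", "arguments": {
  "commands": [
    {"x":20,"y":25,"z":25,"roll":-0.09},
    {"x":25,"y":35,"z":25},
    {"x":30,"y":40,"z":20},
    {"x":30,"y":40,"z":20},
    {"x":30,"y":40,"z":10},
    {"x":30,"y":40,"z":0},
    {"x":30,"y":40,"z":0},
    {"x":30,"y":40},
    {"x":10,"y":20},
    {}
  ]
}}

```text
schema error: expected keys x, y, z, roll
```

Call:
{"name": "arm_command", "arguments": {
  "commands": [
    {"x":15,"y":20,"z":20,"roll":-0.09},
    {"x":30,"y":44,"z":20,"roll":0},
    {"x":30,"y":44,"z":20,"roll":0},
    {"x":30,"y":44,"z":20,"roll":0},
    {"x":30,"y":44,"z":0,"roll":0},
    {"x":30,"y":44,"z":0,"roll":0},
    {"x":30,"y":44,"z":0,"roll":0},
    {"x":30,"y":44,"z":0,"roll":0},
    {"x":30,"y":44,"z":0,"roll":0},
    {"x":30,"y":44,"z":0,"roll":0}
  ],
  "gripper": 1,
  "squeeze": 3
}}

```text
time_s: 1.4
tool_pos: [494.2, -198.1, 302.5]
ee_rot: [3.12, 0.371, -0.0]
force: [1.6, -0.1, -0.7]
gripper_width: 86.9
grasp_force: 0.0
```

Call:
{"name": "arm_command", "arguments": {
  "commands": [
    {"x":0,"y":0,"z":0,"roll":0},
    {"x":0,"y":0,"z":0,"roll":0}
  ]
}}

```text
time_s: 1.65
tool_pos: [493.3, -200.1, 302.3]
ee_rot: [3.12, 0.371, -0.001]
force: [-0.5, -0.0, -0.3]
gripper_width: 86.8
grasp_force: 0.0
```

Run:
```python
from h import *
s=monitor.state();w=capture("wrist");c=P("wrist");np.savez("w1.npz",**c)
print(s["tool_pos"],s["time_s"],np.abs(s["qd"]).max(),c["origin"])
cv2.imwrite("pics/w1r.png",w);cv2.imwrite("pics/w1.png",cv2.resize(w,(800,600),interpolation=cv2.INTER_CUBIC))
```

```text
[ 493.26566437 -200.07914618  302.28025014] 1.65 0.021300064359145464 [ 562.31793855 -183.86774719  463.72352048]
```

View pics/w1.png

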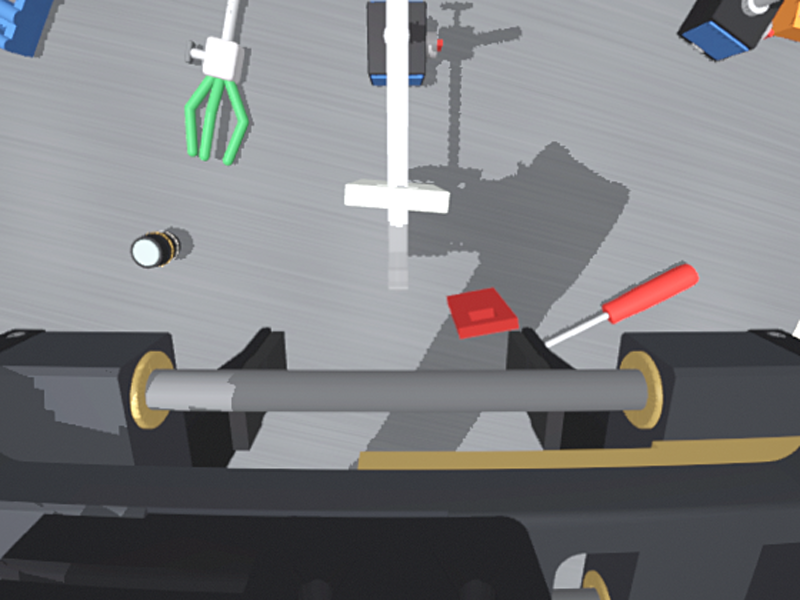

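The wrist view shows the hook arm straight down column 398, with the tip end at (398,289) and the elbow near (398,226). The target's top edge spans (345,183) to (449,188), and the red plate stands at (482,312), out of the way. These are pixels of the 800x600 picture.

Run:
```python
from h import *
c=dict(np.load("w1.npz"));g=lambda *m:(np.array(m)+.5)*.7-.5
tp=np.array([493.27,-200.08,0]);yaw=2*np.arctan2(.371,3.12);print("toolyaw",yaw)
U=lambda X:((X-tp)@np.array([[np.cos(yaw),-np.sin(yaw),0],[np.sin(yaw),np.cos(yaw),0],[0,0,1]])).round(1)
for n,m,z in(("tip",(398,289),243),("elbow",(398,226),222),("arm far",(398,100),222),("arm far L",(387,5),222),("arm far R",(409,5),222),("TL",(346,183),234),("TR",(449,188),234)):
    X=onz(c,[g(*m)],z)[0];print(n,X.round(1),"tool",U(X))
# base front top edge z=55: corners
for m in((371,77),(423,84)): X=onz(c,[g(*m)],55)[0];print("base",X.round(1),U(X))
# crop
w=cv2.imread("pics/w1r.png");i=cv2.resize(w[110:215,220:340],None,fx=6.6,fy=5.7,interpolation=cv2.INTER_CUBIC);
```

```text
toolyaw 0.23670902776524008
tip [ 502.6 -199.3  243. ] tool [  9.3  -1.4 243. ]
elbow [ 531.4 -192.5  222. ] tool [ 38.8  -1.5 222. ]
arm far [ 593.9 -177.5  222. ] tool [103.1  -1.6 222. ]
arm far L [ 635.7 -161.9  222. ] tool [147.4   3.7 222. ]
arm far R [ 638.2 -172.3  222. ] tool [147.4  -7.  222. ]
TL [ 548.  -161.5  234. ] tool [ 62.2  24.7 234. ]
TR [ 557.6 -212.6  234. ] tool [ 59.6 -27.2 234. ]
base [ 628.5 -146.3   55. ] [144.   20.5  55. ]
base [ 633.3 -190.7   55. ] [138.3 -23.8  55. ]
```

```bash
cat > sim.py <<'E'
import numpy as np
def seg(a,b,t,n=40):   # outline points of a strip (square ends)
    a,b=np.array(a,float),np.array(b,float);d=(b-a)/np.linalg.norm(b-a);m=np.array([-d[1],d[0]])*t/2
    s=np.linspace(0,1,n)[:,None];return np.vstack([a+(b-a)*s+m,a+(b-a)*s-m,a-m*np.linspace(-1,1,5)[:,None],b-m*np.linspace(-1,1,5)[:,None]])
H=np.vstack([seg((60,220),(-22,220),4,120),seg((-22,220),(-35,242.5),4),seg((-35,242.5),(-26.5,239.4),3)])
def clr(p,th,hp):   # signed clearance of hook points to plate, pivot p at height hp, th=tilt top->+x
    q=H-np.asarray(p);c,s=np.cos(th),np.sin(th)
    lx=q[:,0]*c-q[:,1]*s; lz=q[:,0]*s+q[:,1]*c+hp
    f=lambda z0,z1:(lambda dx,dz:np.where((dx>0)&(dz>0),np.hypot(dx,dz),np.maximum(dx,dz)))(abs(lx)-5,abs(lz-(z0+z1)/2)-(z1-z0)/2)
    return min(f(88,100).min(),f(0,64).min())
def run(p0,th0,hp,moves,step=.25,verbose=True):
    p=np.array(p0,float);th=th0;out=[]
    for dx,dz in moves:
        n=max(1,int(np.hypot(dx,dz)/step))
        for _ in range(n):
            p=p+np.array([dx,dz])/n
            if clr(p,th,hp)<-.02:
                for k in np.arange(.25,12,.25):
                    ok=[t for t in(th+np.radians(k),th-np.radians(k)) if clr(p,t,hp)>=-.02]
                    if ok: th=ok[0];break
                else: out.append((p.round(1).tolist(),"JAM",round(np.degrees(th),1)));return out,p,th
        out.append((p.round(1).tolist(),round(np.degrees(th),1),round(clr(p,th,hp),1)))
    return out,p,th
E
python3 - <<'E'
from sim import *
from h import cv2
g=cv2.imread("pics/w1r.png").mean(2)
for u in(248,262,290,306): print(u,[int(v) for v in g[122:156,u-1:u+2].mean(1)])
for hp in(56,62,68):
  for r in(4,8,10,12,14,16):
    o,p,th=run((7,134+hp),0,hp,[(0,r)]+[(-4,0)]*16)
    print(hp,r,[(a[0][0],a[1],a[2]) for a in o[1:]][6:])
E
```

```text
248 [171, 172, 171, 170, 176, 186, 198, 254, 255, 255, 255, 255, 255, 255, 255, 255, 255, 255, 255, 255, 255, 255, 194, 168, 174, 173, 174, 176, 176, 173, 168, 168, 171, 174]
262 [172, 169, 170, 173, 191, 191, 189, 196, 253, 255, 255, 255, 255, 255, 255, 255, 255, 255, 255, 255, 255, 255, 255, 198, 168, 174, 176, 176, 176, 175, 176, 177, 176, 171]
290 [114, 115, 115, 121, 164, 137, 174, 191, 200, 232, 240, 255, 255, 255, 255, 255, 255, 255, 255, 255, 255, 255, 255, 255, 255, 198, 108, 113, 117, 119, 119, 119, 120, 120]
306 [115, 115, 115, 115, 114, 114, 114, 115, 140, 181, 190, 218, 255, 255, 255, 255, 255, 255, 255, 255, 255, 255, 255, 255, 255, 255, 234, 123, 109, 115, 114, 115, 116, 118]
56 4 [(-21.0, np.float64(4.2), np.float64(0.0)), (-25.0, np.float64(11.3), np.float64(0.0)), (-29.0, np.float64(19.0), np.float64(0.1)), (-30.2, 'JAM', np.float64(21.5))]
56 8 [(-21.0, np.float64(0.8), np.float64(0.0)), (-25.0, np.float64(7.3), np.float64(0.1)), (-29.0, np.float64(15.0), np.float64(0.1)), (-33.0, np.float64(22.8), np.float64(0.1)), (-37.0, np.float64(32.0), np.float64(0.1)), (-37.
[... 3502 characters left out ...]
64(0.1)), (-33.0, np.float64(28.0), np.float64(0.0)), (-37.0, np.float64(44.0), np.float64(-0.0)), (-38.8, 'JAM', np.float64(52.8))]
68 14 [(-21.0, np.float64(0.0), np.float64(-0.0)), (-25.0, np.float64(9.5), np.float64(0.1)), (-29.0, np.float64(18.5), np.float64(0.0)), (-33.0, np.float64(28.0), np.float64(0.0)), (-37.0, np.float64(38.8), np.float64(-0.0)), (-40.5, 'JAM', np.float64(57.8))]
68 16 [(-21.0, np.float64(0.0), np.float64(-0.0)), (-25.0, np.float64(10.3), np.float64(0.0)), (-29.0, np.float64(20.3), np.float64(0.1)), (-33.0, np.float64(30.5), np.float64(-0.0)), (-37.0, np.float64(39.5), np.float64(0.0)), (-41.0, np.float64(54.5), np.float64(-0.0)), (-41.8, 'JAM', np.float64(58.5))]
```

```bash
cat > path.py <<'E'
from sim import *
import heapq
def widest(p0,thd,hp,goal_x=-90,step=.5):
    th=np.radians(thd);cache={}
    def C(k):
        if k not in cache: cache[k]=clr((p0[0]+k[0]*step,p0[1]+k[1]*step),th,hp)
        return cache[k]
    pq=[(-C((0,0)),0,(0,0),None)];par={};
    while pq:
        w,l,k,f=heapq.heappop(pq)
        if k in par: continue
        par[k]=f
        if p0[0]+k[0]*step<goal_x:
            P=[k]
            while par[P[-1]]: P.append(par[P[-1]])
            return -w,[(p0[0]+a*step,p0[1]+b*step,round(float(C((a,b))),1)) for a,b in P[::-1]]
        for d in((-1,0),(1,0),(0,1),(0,-1),(-1,1),(1,1),(-1,-1)):
            q=(k[0]+d[0],k[1]+d[1])
            if q not in par and abs(q[0])<160 and abs(q[1])<120: heapq.heappush(pq,(max(w,-min(C(q),6)),l+1,q,k))
E
python3 - <<'E'
from h import *
from path import *
c=dict(np.load("w1.npz"));X=onz(c,[(248,143.8),(306,148.4),(248,128.8),(306,133.8)],234);print(X.round(1),X.mean(0).round(1))
for r in(10,12,14):
  for hp in (62,):
    for xe in(-37,-38,-39,-40,-41):
        o,p,th=run((7,134+hp),0,hp,[(0,r),(xe-7,0)])
        if o[-1][1]=="JAM":continue
        p1=p+np.array([1.,0]);R=widest(p1,np.degrees(th),hp)
        print(r,xe,round(np.degrees(th),1),R and (round(R[0],2)))
        if r==12 and xe==-39: print(R[1][::6])
E
```

```text
[[ 537.9 -168.1  234. ]
 [ 544.5 -210.   234. ]
 [ 548.4 -165.8  234. ]
 [ 554.6 -207.3  234. ]] [ 546.3 -187.8  234. ]
10 -37 36.3 0.67
10 -38 40.5 0.55
12 -37 33.3 0.85
12 -38 36.5 0.87
12 -39 39.5 0.75
[(np.float64(-38.0), np.float64(208.0), 0.8), (np.float64(-39.5), np.float64(211.0), 1.0), (np.float64(-39.0), np.float64(214.0), 1.0), (np.float64(-38.0), np.float64(217.0), 0.9), (np.float64(-40.0), np.float64(220.0), 1.0), (np.float64(-43.0), np.float64(222.5), 1.0), (np.float64(-46.0), np.float64(225.0), 1.1), (np.float64(-49.0), np.float64(226.0), 1.1), (np.float64(-52.0), np.float64(227.0), 1.0), (np.float64(-55.0), np.float64(228.0), 1.0), (np.float64(-58.0), np.float64(225.0), 0.9), (np.float64(-61.0), np.float64(222.0), 1.3), (np.float64(-64.0), np.float64(219.0), 1.7), (np.float64(-67.0), np.float64(216.0), 2.3), (np.float64(-70.0), np.float64(213.0), 5.7), (np.float64(-73.0), np.float64(210.0), 9.8), (np.float64(-76.0), np.float64(207.0), 13.9), (np.float64(-79.0), np.float64(204.0), 18.0), (np.float64(-82.0), np.float64(201.0), 22.1), (np.float64(-85.0), np.float64(198.0), 26.2), (np.float64(-88.0), np.float64(195.0), 30.3)]
12 -40 43.8 0.86
14 -37 29.5 0.76
14 -38 32.3 0.7
14 -39 35.5 0.73
14 -40 38.5 0.64
14 -41 43.0 0.82
```

Run:
```python
from path import *
hp=62
for thd in(32,36,40,44,48):
    th=np.radians(thd);best=None
    for x in np.arange(-38,-28,1.):
        for z in np.arange(200,216,1.):
            v=clr((x,z),th,hp)
            if v>2 and (best is None or v>best[0]): best=(v,x,z)
    if best is None: print(thd,None);continue
    R=widest(best[1:],thd,hp);print(thd,best,round(R[0],2))
    if thd in(36,40,44): print([tuple(map(float,a)) for a in R[1][::5]][:22])
```

```text
32 (np.float64(7.57567162110773), np.float64(-29.0), np.float64(211.0)) 3.57
36 (np.float64(7.505313853168363), np.float64(-31.0), np.float64(212.0)) 4.31
[(-31.0, 212.0, 7.5), (-32.5, 214.5, 5.2), (-32.5, 217.0, 4.7), (-33.5, 219.5, 4.4), (-36.0, 221.5, 4.5), (-38.5, 223.5, 4.6), (-41.0, 225.0, 4.4), (-43.5, 227.0, 4.7), (-46.0, 228.0, 4.7), (-48.5, 228.5, 4.3), (-51.0, 229.5, 4.4), (-53.5, 230.5, 4.7), (-56.0, 230.0, 4.7), (-58.5, 227.5, 4.8), (-61.0, 225.0, 4.9), (-63.5, 222.5, 5.5), (-66.0, 220.0, 6.0), (-68.5, 217.5, 6.6), (-71.0, 215.0, 8.0), (-73.5, 212.5, 10.5), (-76.0, 210.0, 13.4), (-78.5, 207.5, 16.6)]
40 (np.float64(7.705986554871074), np.float64(-32.0), np.float64(213.0)) 4.95
[(-32.0, 213.0, 7.7), (-33.5, 215.5, 5.8), (-33.5, 218.0, 5.4), (-34.5, 220.5, 5.0), (-37.0, 223.0, 5.3), (-39.5, 225.0, 5.2), (-42.0, 227.0, 5.1), (-44.5, 229.0, 5.3), (-47.0, 230.0, 5.4), (-49.5, 230.5, 5.0), (-52.0, 231.5, 5.0), (-54.5, 232.5, 5.3), (-57.0, 232.0, 5.2), (-59.5, 230.0, 5.2), (-62.0, 227.5, 5.4), (-64.5, 225.0, 5.7), (-67.0, 222.5, 6.0), (-69.5, 220.0, 6.3), (-72.0, 217.5, 7.3), (-74.5, 215.0, 9.5), (-77.0, 212.5, 12.4), (-79.5, 210.0, 15.6)]
44 (np.float64(7.315241060369317), np.float64(-33.0), np.float64(215.0)) 5.49
[(-33.0, 215.0, 7.3), (-34.5, 217.5, 6.1), (-35.0, 220.0, 5.6), (-36.5, 222.5, 5.5), (-39.0, 225.0, 5.6), (-41.5, 227.5, 5.6), (-44.0, 230.0, 5.7), (-46.5, 231.5, 6.0), (-49.0, 232.0, 5.6), (-51.5, 233.0, 5.7), (-54.0, 234.0, 5.7), (-56.5, 234.5, 5.8), (-59.0, 233.5, 5.6), (-61.5, 231.5, 5.8), (-64.0, 229.0, 5.9), (-66.5, 226.5, 5.9), (-69.0, 224.0, 6.0), (-71.5, 221.5, 6.1), (-74.0, 219.0, 7.4), (-76.5, 216.5, 9.8), (-79.0, 214.0, 12.8), (-81.5, 211.5, 16.0)]
48 (np.float64(6.68987929582715), np.float64(-34.0), np.float64(215.0)) 6
```

Call:
{"name": "arm_command", "arguments": {
  "commands": [
    {"x":15,"y":3,"z":-7,"roll":-0.08},
    {"x":15,"y":4,"z":-7,"roll":0},
    {"x":15,"y":4,"z":-8,"roll":0},
    {"x":8,"y":1,"z":-20,"roll":0},
    {"x":0,"y":0,"z":-30,"roll":0},
    {"x":0,"y":0,"z":-25,"roll":0},
    {"x":0,"y":0,"z":-18,"roll":0},
    {"x":0,"y":0,"z":-10,"roll":0},
    {"x":0,"y":0,"z":0,"roll":0},
    {"x":0,"y":0,"z":0,"roll":0}
  ]
}}

```text
time_s: 2.95
tool_pos: [547.2, -187.7, 178.4]
ee_rot: [3.131, 0.246, 0.002]
force: [-0.5, -0.5, 0.0]
gripper_width: 86.7
grasp_force: 0.0
```

Call:
{"name": "arm_command", "arguments": {
  "commands": [
    {"x":0,"y":0,"z":0,"roll":0},
    {"x":0,"y":0,"z":0,"roll":0},
    {"x":0,"y":0,"z":0,"roll":0},
    {"x":0,"y":0,"z":0,"roll":0},
    {"x":0,"y":0,"z":0,"roll":0},
    {"x":0,"y":0,"z":0,"roll":0},
    {"x":0,"y":0,"z":0,"roll":0},
    {"x":0,"y":0,"z":0,"roll":0}
  ],
  "gripper": -1,
  "squeeze": 4
}}

```text
time_s: 3.95
tool_pos: [546.6, -187.6, 177.6]
ee_rot: [-3.132, -0.246, 0.0]
force: [0.6, 0.1, 0.2]
gripper_width: 51.7
grasp_force: 4.0
```

Call:
{"name": "arm_command", "arguments": {
  "commands": [
    {"x":0,"y":0,"z":2,"roll":0},
    {"x":0,"y":0,"z":3,"roll":0.02},
    {"x":0,"y":0,"z":3,"roll":0.02},
    {"x":0,"y":0,"z":3,"roll":0.02},
    {"x":0,"y":0,"z":2,"roll":0.02},
    {"x":0,"y":0,"z":0,"roll":0},
    {"x":0,"y":0,"z":0,"roll":0}
  ]
}}

```text
time_s: 4.82
tool_pos: [546.5, -187.6, 190.4]
ee_rot: [-3.12, -0.371, 0.0]
force: [0.2, -0.2, -1.7]
gripper_width: 51.4
grasp_force: 4.0
```

Run:
```python
from h import *
s=monitor.state();w=capture("wrist");a=capture("scene");cv2.imwrite("pics/s2.png",a);cv2.imwrite("pics/w2r.png",w)
print(s["tool_pos"],s["force"])
i=cv2.resize(a[130:220,190:290],(440,396),interpolation=cv2.INTER_CUBIC);j=cv2.resize(w[30:290,170:390],(335,396),interpolation=cv2.INTER_CUBIC)
cv2.imwrite("pics/m3.png",np.hstack([i,j]))
```

```text
[ 546.54912269 -187.58937244  190.4402423 ] [ 0.19060918 -0.23981122 -1.70594158]
```

View pics/m3.png

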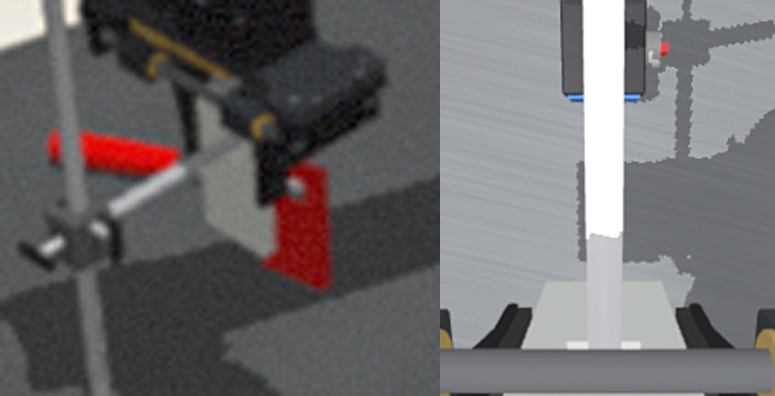

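Lifted cleanly: the force is the plate's weight, and the wrist view shows the plate centred between the fingers with the arm through it. Next I draw it along the arm until the bar meets the barb, so it pivots in the light grip.

Call:
{"name": "arm_command", "arguments": {
  "commands": [
    {"x":-5,"y":-1.2,"z":0,"roll":0},
    {"x":-7,"y":-1.7,"z":0,"roll":0},
    {"x":-7,"y":-1.7,"z":0,"roll":0},
    {"x":-5,"y":-1.2,"z":0,"roll":0},
    {"x":-2,"y":-0.5,"z":0,"roll":0},
    {"x":-2,"y":-0.5,"z":0,"roll":0},
    {"x":-2,"y":-0.5,"z":0,"roll":0},
    {"x":-2,"y":-0.5,"z":0,"roll":0},
    {"x":-2,"y":-0.5,"z":0,"roll":0},
    {"x":0,"y":0,"z":0,"roll":0}
  ]
}}

```text
time_s: 6.18
tool_pos: [512.7, -195.8, 190.7]
ee_rot: [3.12, 0.371, 0.0]
force: [2.0, 1.4, -0.1]
gripper_width: 52.2
grasp_force: 4.0
```

```bash
cat >> h.py <<'E'
def st():
    s=monitor.state();d=np.array(s["tool_pos"])[:2]-[537.65,-190.9];c,n=.972,.2345
    print("t",round(s["time_s"],2),"pivot sx,sy,z",round(d[0]*c+d[1]*n,1),round(-d[0]*n+d[1]*c,1),round(s["tool_pos"][2]+19,1),"F",np.round(s["force"],1),"M",np.round(s["moment"],2),"w",round(s["gripper_width"],1))
def tilt(c,img,out=None):
    pass
E
python3 - <<'E'
from h import *
st()
E
```

```text
t 6.17 pivot sx,sy,z -25.4 1.1 209.7 F [ 2.   1.4 -0.1] M [ 0.09 -0.34 -0.03] w 52.2
```

Call:
{"name": "arm_command", "arguments": {
  "commands": [
    {"x":-2,"y":-0.5,"z":0,"roll":0},
    {"x":-2,"y":-0.5,"z":0,"roll":0},
    {"x":-2,"y":-0.5,"z":0,"roll":0},
    {"x":-2,"y":-0.5,"z":0,"roll":0},
    {"x":0,"y":0,"z":0,"roll":0}
  ]
}}

```text
time_s: 6.8
tool_pos: [504.2, -198.0, 190.4]
ee_rot: [-3.12, -0.371, 0.001]
force: [0.9, 0.5, -1.0]
gripper_width: 51.6
grasp_force: 4.0
```

Run:
```python
from h import *
st()
w=capture("wrist");a=capture("scene");cv2.imwrite("pics/s3.png",a);cv2.imwrite("pics/w3r.png",w);c=P("wrist");np.savez("w3.npz",**c)
g=lambda *b:[int(v) for v in b]
i=cv2.resize(a[130:220,190:290],(440,396),interpolation=cv2.INTER_CUBIC);j=cv2.resize(w[30:290,170:390],(335,396),interpolation=cv2.INTER_CUBIC)
cv2.imwrite("pics/m4.png",np.hstack([i,j]))
```

```text
t 6.8 pivot sx,sy,z -34.2 0.9 209.4 F [ 0.9  0.5 -1. ] M [ 0.1  -0.12 -0.01] w 51.6
```

View pics/m4.png

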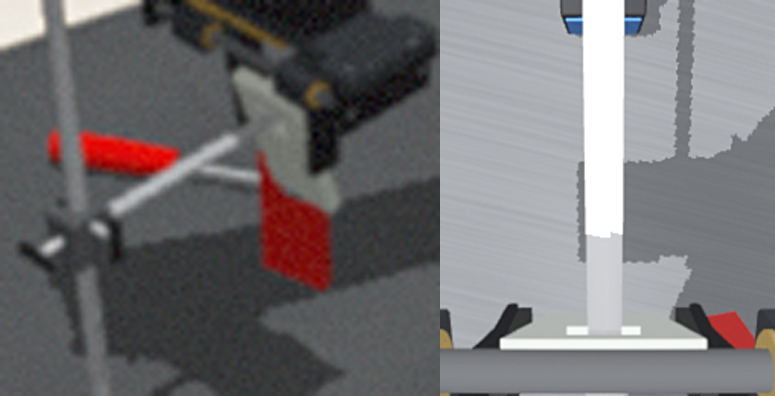

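```bash
cat >> h.py <<'E'
def rows(c,sx,z,hp=63,ths=range(0,61,5)):
    for d in ths:
        t=np.radians(d);f=lambda lx,h:(sx+lx*np.cos(t)+(h-hp)*np.sin(t),0,z-lx*np.sin(t)+(h-hp)*np.cos(t))
        L=[f(5,100),f(-5,100),f(5,88)]
        print(d,proj(c,T((537.65,-190.9),.2367,L))[:,1].round(1))
E
python3 - <<'E'
from h import *
from sim import run,clr
rows(dict(np.load("w3.npz")),-34.2,209.4)
for hp in(62,63.4): print(run((9.4,197),0,hp,[(0,12.5),(-43.6,0)])[0])
g=cv2.imread("pics/w3r.png").mean(2);print([int(v) for v in g[230:265,250:256].mean(1)])
E
```

```text
0 [295.1 317.4 279.3]
5 [286.9 310.8 274.1]
10 [278.5 303.5 268.8]
15 [269.9 295.8 263.4]
20 [261.2 287.6 258. ]
25 [252.7 279.2 252.8]
30 [244.4 270.5 247.7]
35 [236.4 261.9 242.8]
40 [228.8 253.3 238.1]
45 [221.8 245.  233.8]
50 [215.4 237.  229.8]
55 [209.6 229.4 226.1]
60 [204.5 222.4 222.9]
[([9.4, 209.5], np.float64(0.0), np.float64(6.5)), ([-34.2, 209.5], np.float64(24.0), np.float64(0.0))]
[([9.4, 197.2], 'JAM', np.float64(0.0))]
[179, 178, 178, 179, 180, 181, 180, 178, 178, 178, 179, 178, 178, 181, 198, 211, 211, 211, 212, 203, 177, 175, 206, 240, 247, 246, 246, 249, 234, 171, 103, 107, 115, 118, 122]
```

Tilt is about 25°, matching my contact model (24°) and with only 1–2 N of force. I'll keep pulling to about 40°.

Call:
{"name": "arm_command", "arguments": {
  "commands": [
    {"x":-1.5,"y":-0.4,"z":0,"roll":0},
    {"x":-1.5,"y":-0.4,"z":0,"roll":0},
    {"x":-1.5,"y":-0.4,"z":0,"roll":0},
    {"x":-0.7,"y":0,"z":0,"roll":0},
    {"x":0,"y":0,"z":0,"roll":0}
  ]
}}

```text
time_s: 7.52
tool_pos: [499.6, -199.2, 190.9]
ee_rot: [3.119, 0.371, 0.001]
force: [2.4, 0.1, 1.9]
gripper_width: 51.9
grasp_force: 4.0
```

Run:
```python
from h import *
from sim import run
st();w=capture("wrist");a=capture("scene");c=P("wrist");cv2.imwrite("pics/w4r.png",w);cv2.imwrite("pics/s4.png",a)
s=monitor.state();rows(c,-39.3,s["tool_pos"][2]+19,63,range(20,56,5))
g=w.mean(2);print(*[(k+225,int(v)) for k,v in enumerate(g[225:262,250:256].mean(1))])
print(run((9.4,196.5),0,62.5,[(0,13),(-48.7,0)])[0])
```

```text
t 7.53 pivot sx,sy,z -38.9 0.9 209.9 F [2.4 0.1 1.9] M [ 0.1  -0.34  0.01] w 51.9
20 [261.8 288.2 258.6]
25 [253.3 279.8 253.4]
30 [245.  271.2 248.3]
35 [237.  262.5 243.4]
40 [229.5 254.  238.7]
45 [222.5 245.6 234.4]
50 [216.1 237.6 230.4]
55 [210.3 230.1 226.8]
(225, 168) (226, 167) (227, 167) (228, 166) (229, 166) (230, 167) (231, 169) (232, 171) (233, 171) (234, 170) (235, 167) (236, 173) (237, 207) (238, 234) (239, 233) (240, 232) (241, 232) (242, 232) (243, 232) (244, 232) (245, 232) (246, 232) (247, 231) (248, 232) (249, 232) (250, 232) (251, 232) (252, 232) (253, 232) (254, 232) (255, 232) (256, 233) (257, 235) (258, 221) (259, 158) (260, 93) (261, 98)
[([9.4, 209.5], np.float64(0.0), np.float64(7.0)), ([-39.3, 209.5], np.float64(39.3), np.float64(0.0))]
```

Call:
{"name": "arm_command", "arguments": {
  "commands": [
    {"x":-0.8,"y":-0.2,"z":0.4,"roll":0},
    {"x":-0.8,"y":-0.2,"z":0.4,"roll":0},
    {"x":0,"y":0,"z":0,"roll":0}
  ]
}}

```text
time_s: 8.0
tool_pos: [497.7, -199.6, 191.3]
ee_rot: [-3.12, -0.371, 0.0]
force: [2.2, -0.5, 1.0]
gripper_width: 52.0
grasp_force: 4.0
```

Call:
{"name": "arm_command", "arguments": {
  "commands": [
    {"x":0,"y":0,"z":0,"roll":0},
    {"x":0,"y":0,"z":0,"roll":0},
    {"x":1.5,"y":0.4,"z":1,"roll":0},
    {"x":2,"y":0.5,"z":2,"roll":0},
    {"x":1.5,"y":0.4,"z":2,"roll":0},
    {"x":0,"y":0,"z":0,"roll":0}
  ],
  "squeeze": 20
}}

```text
time_s: 8.75
tool_pos: [503.0, -198.1, 196.4]
ee_rot: [-3.119, -0.371, -0.0]
force: [-0.1, -0.0, -1.2]
gripper_width: 51.9
grasp_force: 20.0
```

Run:
```python
from h import *
st();w=capture("wrist");a=capture("scene");c=P("wrist");cv2.imwrite("pics/w5r.png",w);cv2.imwrite("pics/s5.png",a)
s=monitor.state();d=np.array(s["tool_pos"])[:2]-[537.65,-190.9];rows(c,d@[.972,.2345],s["tool_pos"][2]+19,63,range(20,56,5))
g=w.mean(2);print(*[(k+215,int(v)) for k,v in enumerate(g[215:262,250:256].mean(1))])
```

```text
t 8.75 pivot sx,sy,z -35.4 1.1 215.4 F [-0.1 -0.  -1.2] M [-0.01 -0.06 -0.01] w 51.9
20 [261.  287.3 257.8]
25 [252.4 278.9 252.6]
30 [244.1 270.3 247.4]
35 [236.1 261.6 242.5]
40 [228.6 253.1 237.9]
45 [221.6 244.7 233.6]
50 [215.2 236.7 229.6]
55 [209.4 229.2 225.9]
(215, 162) (216, 163) (217, 164) (218, 163) (219, 163) (220, 164) (221, 163) (222, 161) (223, 162) (224, 164) (225, 163) (226, 162) (227, 161) (228, 159) (229, 158) (230, 181) (231, 216) (232, 224) (233, 223) (234, 223) (235, 223) (236, 223) (237, 223) (238, 223) (239, 223) (240, 223) (241, 223) (242, 223) (243, 223) (244, 223) (245, 223) (246, 223) (247, 223) (248, 223) (249, 223) (250, 223) (251, 223) (252, 223) (253, 224) (254, 224) (255, 225) (256, 214) (257, 190) (258, 174) (259, 128) (260, 89) (261, 94)
```

Tilt is about 39° with no contact and the grip firmed up. Now I follow the strip up and out over the tip.

Call:
{"name": "arm_command", "arguments": {
  "commands": [
    {"x":1.8,"y":0.4,"z":2.6,"roll":0},
    {"x":-0.6,"y":-0.1,"z":3,"roll":0},
    {"x":-2.2,"y":-0.5,"z":2.5,"roll":0},
    {"x":-2.5,"y":-0.6,"z":2,"roll":0},
    {"x":-2.4,"y":-0.6,"z":2,"roll":0},
    {"x":-2.4,"y":-0.6,"z":2,"roll":0},
    {"x":-2.4,"y":-0.6,"z":1,"roll":0},
    {"x":-2.9,"y":-0.7,"z":0.7,"roll":0},
    {"x":0,"y":0,"z":0,"roll":0}
  ]
}}

```text
time_s: 9.98
tool_pos: [489.0, -201.6, 212.2]
ee_rot: [3.12, 0.371, -0.0]
force: [-0.3, -0.3, -2.4]
gripper_width: 51.4
grasp_force: 20.0
```

Call:
{"name": "arm_command", "arguments": {
  "commands": [
    {"x":-2.2,"y":-0.5,"z":0.8,"roll":0},
    {"x":-2.2,"y":-0.5,"z":0.8,"roll":0},
    {"x":-2.4,"y":-0.6,"z":0,"roll":0},
    {"x":-2.4,"y":-0.6,"z":-2.2,"roll":0},
    {"x":-2.4,"y":-0.6,"z":-2.5,"roll":0},
    {"x":-2.4,"y":-0.6,"z":-2.5,"roll":0},
    {"x":0,"y":0,"z":0,"roll":0}
  ]
}}

```text
time_s: 10.85
tool_pos: [474.9, -204.9, 206.2]
ee_rot: [-3.119, -0.371, 0.001]
force: [-0.5, -0.2, -1.5]
gripper_width: 51.5
grasp_force: 20.0
```

Call:
{"name": "arm_command", "arguments": {
  "commands": [
    {"x":-4.9,"y":-1.2,"z":-5,"roll":0},
    {"x":-4.9,"y":-1.2,"z":-5,"roll":0},
    {"x":-10,"y":-2.4,"z":-8,"roll":0},
    {"x":-15,"y":-3.6,"z":0,"roll":0},
    {"x":-15,"y":-3.6,"z":0,"roll":0},
    {"x":0,"y":0,"z":0,"roll":0},
    {"x":0,"y":0,"z":0,"roll":0}
  ]
}}

```text
time_s: 11.72
tool_pos: [425.7, -217.0, 189.0]
ee_rot: [3.119, 0.371, 0.001]
force: [-0.0, 0.4, -0.7]
gripper_width: 51.7
grasp_force: 20.0
```

Run:
```python
from h import *
st();a=capture("scene");w=capture("wrist");cv2.imwrite("pics/s6.png",a)
i=cv2.resize(a[110:260,180:320],(420,450),interpolation=cv2.INTER_CUBIC);j=cv2.resize(w[0:420,130:430],(321,450))
cv2.imwrite("pics/m5.png",np.hstack([i,j]))
```

```text
t 11.72 pivot sx,sy,z -114.9 0.9 208.0 F [-0.   0.4 -0.7] M [ 0.06 -0.03  0.02] w 51.7
```

View pics/m5.png

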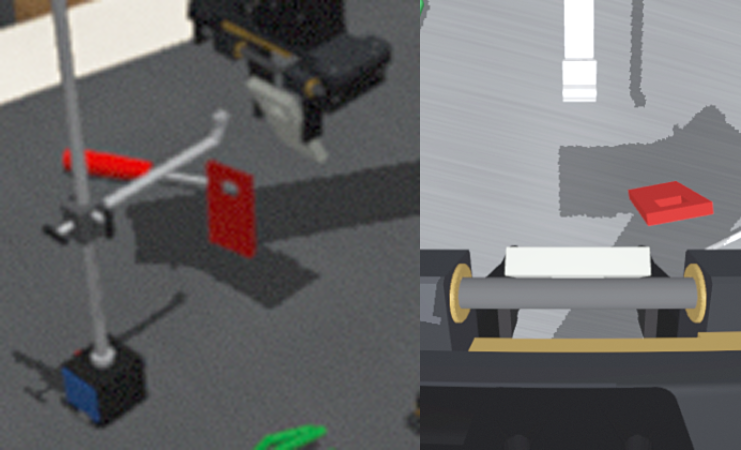

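The plate is off the hook and held at about 40°; the hook and the red plate are undisturbed. I'll carry it towards the rack, look at the rack from the wrist camera, then bring the plate upright against the table.

Call:
{"name": "arm_command", "arguments": {
  "commands": [
    {"x":4,"y":20,"z":4,"roll":-0.03},
    {"x":9,"y":41,"z":4,"roll":-0.055},
    {"x":9,"y":42,"z":4,"roll":-0.055},
    {"x":9,"y":42,"z":4,"roll":-0.055},
    {"x":9,"y":42,"z":4,"roll":-0.055},
    {"x":9,"y":42,"z":4,"roll":-0.055},
    {"x":9,"y":42,"z":4,"roll":-0.055},
    {"x":9,"y":42,"z":4,"roll":-0.055},
    {"x":9,"y":42,"z":4,"roll":-0.055},
    {"x":9,"y":42,"z":4,"roll":-0.07}
  ]
}}

```text
time_s: 13.08
tool_pos: [510.8, 181.9, 228.7]
ee_rot: [-3.105, 0.477, -0.0]
force: [-0.6, 0.4, -2.4]
gripper_width: 51.8
grasp_force: 20.0
```

Call:
{"name": "arm_command", "arguments": {
  "commands": [
    {"x":0,"y":0,"z":0,"roll":0},
    {"x":0,"y":0,"z":0,"roll":0}
  ]
}}

```text
time_s: 13.32
tool_pos: [510.4, 180.0, 228.2]
ee_rot: [3.106, -0.473, -0.001]
force: [0.2, -1.4, -1.7]
gripper_width: 51.9
grasp_force: 20.0
```

Run:
```python
from h import *
s=monitor.state();w=capture("wrist");c=P("wrist");np.savez("w7.npz",**c);cv2.imwrite("pics/w7r.png",w)
print(s["time_s"],s["tool_pos"],s["ee_rot"],np.abs(s["qd"]).max())
cv2.imwrite("pics/w7.png",cv2.resize(w,(800,600),interpolation=cv2.INTER_CUBIC))
print(proj(c,T((613,226.8),-.31,[(0,0,38),(-19,39,38),(-19,-39,38)])))
```

```text
13.325 [510.43060325 179.95621342 228.23831186] [ 3.10561326e+00 -4.72885204e-01 -9.39121214e-04] 0.01682513038582126
[[206.67525826 104.08280031]
 [172.28999684 122.07879233]
 [242.93581486 122.05530217]]
```

View pics/w7.png

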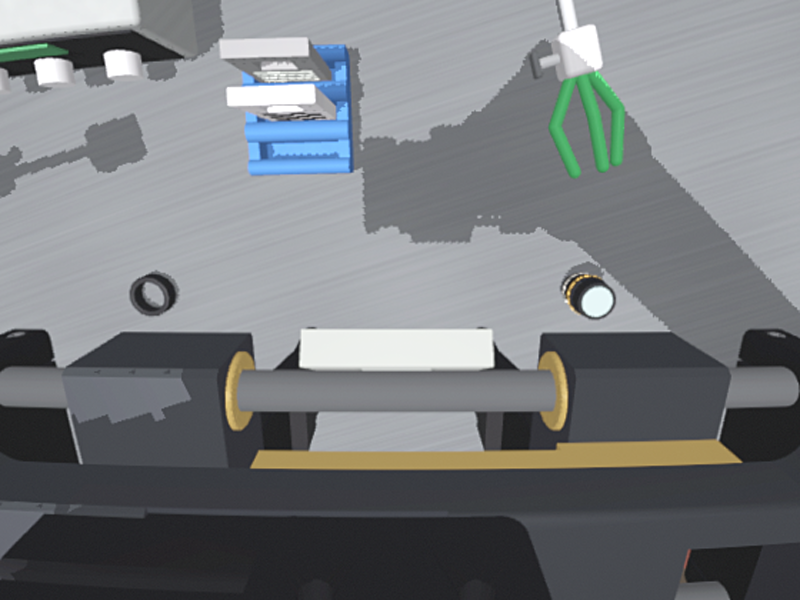

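The wrist view shows the empty slot at about (300,148), with its front rim ridge near row 166 and the second ridge near row 130, spanning columns 247–352 and square to the image. The ring is at (153,293) and the lens at (590,298).

Run:
```python
from h import *
from scipy.optimize import least_squares
c=dict(np.load("w7.npz"));w=cv2.imread("pics/w7r.png").astype(int)
B=w[:,:,0]-w[:,:,2]
for u in(190,228,): print(u,[(r,int(w[r,u-1:u+2,0].mean())) for r in range(82,126)])
for r in(115,91): print(r,[(u,int(B[r-1:r+2,u].mean())) for u in list(range(168,182))+list(range(238,252))])
g=lambda *m:(np.array(m)+.5)*.7-.5
print("ring",onz(c,[g(153,293)],7).round(0),"lens",onz(c,[g(590,298)],46).round(0))
```

```text
190 [(82, 109), (83, 175), (84, 188), (85, 200), (86, 225), (87, 239), (88, 247), (89, 254), (90, 255), (91, 255), (92, 255), (93, 255), (94, 255), (95, 248), (96, 240), (97, 228), (98, 204), (99, 170), (100, 203), (101, 232), (102, 218), (103, 217), (104, 211), (105, 197), (106, 196), (107, 207), (108, 217), (109, 210), (110, 196), (111, 198), (112, 217), (113, 238), (114, 248), (115, 255), (116, 255), (117, 255), (118, 255), (119, 252), (120, 242), (121, 224), (122, 190), (123, 175), (124, 178), (125, 176)]
228 [(82, 144), (83, 174), (84, 200), (85, 227), (86, 239), (87, 247), (88, 255), (89, 255), (90, 255), (91, 255), (92, 255), (93, 255), (94, 247), (95, 240), (96, 227), (97, 201), (98, 176), (99, 240), (100, 255), (101, 255), (102, 255), (103, 255), (104, 255), (105, 255), (106, 255), (107, 244), (108, 211), (109, 194), (110, 189), (111, 217), (112, 237), (113, 249), (114, 255), (115, 255), (116, 255), (117, 255), (118, 252), (119, 242), (120, 225), (121, 182), (122, 175), (123, 178), (124, 178), (125, 177)]
115 [(168, 7), (169, 7), (170, 8), (171, 4), (172, 5), (173, 59), (174, 136), (175, 138), (176, 135), (177, 135), (178, 134), (179, 135), (180, 135), (181, 134), (238, 130), (239, 129), (240, 130), (241, 129), (242, 129), (243, 136), (244, 118), (245, 86), (246, 78), (247, 43), (248, 3), (249, 3), (250, 5), (251, 6)]
91 [(168, 7), (169, 2), (170, 9), (171, 104), (172, 136), (173, 134), (174, 133), (175, 134), (176, 132), (177, 133), (178, 133), (179, 132), (180, 133), (181, 132), (238, 131), (239, 130), (240, 131), (241, 130), (242, 132), (243, 125), (244, 88), (245, 78), (246, 46), (247, 2), (248, 4), (249, 6), (250, 6), (251, 6)]
ring [[539. 401.   7.]] lens [[432.  38.  46.]]
```

Run:
```python
from h import *
from scipy.optimize import least_squares
c=dict(np.load("w7.npz"))
def f(p):
    r=[]
    for x,rw in((14,(91.5,90.5)),(-12.75,(116.5,115.5))):
        for u,v in zip((190,228),rw):
            X=onz(c,[(u,v)],38)[0][:2]-p[:2];r.append(X@[np.cos(p[2]),np.sin(p[2])]-x)
    for u,y in((173.2,39),(246,-39)):   # front rim sides at row ~116
        X=onz(c,[(u,116)],36)[0][:2]-p[:2];r.append(X@[-np.sin(p[2]),np.cos(p[2])]-y)
    return r
q=least_squares(f,[613,227,-.3]);print(q.x.round(3),np.round(q.fun,1))
# check with top/scene overlay residual on earlier picks
print(proj(P("top"),T(q.x[:2],q.x[2],[(-19,39,38),(-19,-39,38),(75,-39,38)])).round(1),"obs (193.9,197.5)(216.9,205)(225,178.4)")
print(proj(P("scene"),T(q.x[:2],q.x[2],[(-19,39,38),(-19,-39,38)])).round(1),"obs (322.9,334.5)(310.9,307.5)")
```

```text
[ 6.12348e+02  2.25165e+02 -2.85000e-01] [-0.3 -0.3  0.3  0.3  1.2 -1.2]
[[193.7 197.4]
 [216.3 203.7]
 [224.5 176.8]] obs (193.9,197.5)(216.9,205)(225,178.4)
[[322.4 331.2]
 [311.5 305.4]] obs (322.9,334.5)(310.9,307.5)
```

Call:
{"name": "arm_command", "arguments": {
  "commands": [
    {"x":0,"y":0,"z":-30,"roll":0},
    {"x":0,"y":0,"z":-45,"roll":0},
    {"x":0,"y":0,"z":-45,"roll":0},
    {"x":0,"y":0,"z":-40,"roll":0},
    {"x":0,"y":0,"z":-20,"roll":0},
    {"x":0,"y":0,"z":-6,"roll":0},
    {"x":0,"y":0,"z":-4,"roll":0},
    {"x":0,"y":0,"z":0,"roll":0}
  ]
}}

```text
time_s: 14.38
tool_pos: [511.6, 180.1, 40.0]
ee_rot: [-3.105, 0.475, -0.004]
force: [-0.4, -1.5, 1.2]
gripper_width: 51.6
grasp_force: 20.0
```

Call:
{"name": "arm_command", "arguments": {
  "commands": [
    {"x":0,"y":0,"z":-2,"roll":0},
    {"x":0,"y":0,"z":-2,"roll":0},
    {"x":0,"y":0,"z":-2,"roll":0},
    {"x":0,"y":0,"z":-2,"roll":0},
    {"x":0,"y":0,"z":0,"roll":0}
  ],
  "squeeze": 5
}}

```text
time_s: 15.0
tool_pos: [512.8, 179.9, 32.3]
ee_rot: [-3.104, 0.476, -0.007]
force: [3.8, -3.0, 5.6]
gripper_width: 52.1
grasp_force: 5.0
```

Call:
{"name": "arm_command", "arguments": {
  "commands": [
    {"x":-2.3,"y":0.7,"z":1.3,"roll":0},
    {"x":-2.2,"y":0.7,"z":1.4,"roll":0},
    {"x":-2.3,"y":0.7,"z":1.3,"roll":0},
    {"x":-2.3,"y":0.7,"z":1.3,"roll":0},
    {"x":-2.4,"y":0.8,"z":1,"roll":0},
    {"x":-2.5,"y":0.8,"z":1,"roll":0},
    {"x":-2.5,"y":0.8,"z":0.8,"roll":0},
    {"x":-2.5,"y":0.8,"z":0.8,"roll":0},
    {"x":0,"y":0,"z":0,"roll":0}
  ]
}}

```text
time_s: 16.12
tool_pos: [491.3, 186.2, 39.5]
ee_rot: [-3.106, 0.474, -0.0]
force: [0.9, -0.2, -2.2]
gripper_width: 51.9
grasp_force: 5.0
```

```bash
cat >> h.py <<'E'
def rowsT(c,s,hp=63,ths=range(-10,51,5)):
    y=2*np.arctan2(s["ee_rot"][1],s["ee_rot"][0]);
    if y>2: y-=2*np.pi
    if y<-2: y+=2*np.pi
    z=s["tool_pos"][2]+19
    for d in ths:
        t=np.radians(d);f=lambda lx,h:(lx*np.cos(t)+(h-hp)*np.sin(t),0,z-lx*np.sin(t)+(h-hp)*np.cos(t))
        print(d,proj(c,T(s["tool_pos"][:2],y,[f(5,100),f(-5,100),f(5,0)]))[:,1].round(1),end="; ")
E
python3 - <<'E'
from h import *
s=monitor.state();w=capture("wrist");c=P("wrist");cv2.imwrite("pics/w8r.png",w);print(s["time_s"],s["force"],s["tool_pos"]);rowsT(c,s)
g=w.mean(2);print();print(*[(k+215,int(v)) for k,v in enumerate(g[215:300,262:266].mean(1))])
E
```

```text
16.125 [ 0.89818693 -0.24973586 -2.20081443] [491.2915945  186.22839594  39.52425257]
-10 [310.2 328.6 200.4]; -5 [302.9 323.3 207.6]; 0 [295.1 317.4 214.9]; 5 [286.9 310.7 222.4]; 10 [278.4 303.5 230. ]; 15 [269.8 295.7 237.7]; 20 [261.2 287.5 245.4]; 25 [252.6 279.1 253.3]; 30 [244.3 270.5 261.3]; 35 [236.3 261.8 269.3]; 40 [228.8 253.3 277.4]; 45 [221.8 244.9 285.5]; 50 [215.4 236.9 293.7]; 
(215, 249) (216, 249) (217, 249) (218, 249) (219, 249) (220, 249) (221, 249) (222, 249) (223, 249) (224, 249) (225, 249) (226, 249) (227, 249) (228, 249) (229, 249) (230, 249) (231, 249) (232, 250) (233, 248) (234, 235) (235, 214) (236, 214) (237, 215) (238, 215) (239, 214) (240, 214) (241, 229) (242, 251) (243, 250) (244, 250) (245, 250) (246, 249) (247, 249) (248, 249) (249, 249) (250, 250) (251, 251) (252, 242) (253, 222) (254, 215) (255, 211) (256, 205) (257, 216) (258, 206) (259, 151) (260, 111) (261, 118) (262, 125) (263, 129) (264, 132) (265, 136) (266, 137) (267, 139) (268, 140) (269, 141) (270, 144) (271, 145) (272, 146) (273, 147) (274, 147) (275, 148) (276, 148) (277, 148) (278, 148) (279, 147) (280, 146) (281, 146) (282, 145) (283, 144) (284, 141) (285, 139) (286, 134) (287, 129) (288, 164) (289, 190) (290, 192) (291, 189) (292, 189) (293, 190) (294, 192) (295, 192) (296, 191) (297, 191) (298, 189) (299, 188)
```

Run:
```python
from h import *
w=cv2.imread("pics/w8r.png").mean(2)
for r in range(190,262,5): print(r,[int(v) for v in w[r,170:390:8]])
```

```text
190 [191, 181, 130, 134, 135, 135, 136, 134, 133, 135, 135, 137, 136, 137, 136, 136, 137, 136, 135, 138, 134, 132, 130, 133, 134, 130, 130, 132]
195 [186, 191, 133, 134, 136, 133, 134, 134, 134, 138, 136, 137, 136, 137, 137, 136, 138, 138, 133, 131, 130, 133, 133, 131, 133, 133, 134, 134]
200 [189, 147, 137, 133, 132, 134, 134, 137, 136, 136, 136, 138, 137, 136, 138, 138, 134, 133, 131, 134, 134, 132, 134, 134, 135, 135, 134, 131]
205 [193, 192, 133, 135, 133, 137, 135, 137, 137, 136, 137, 135, 137, 138, 134, 132, 132, 135, 134, 132, 134, 135, 136, 135, 134, 130, 132, 134]
210 [189, 192, 133, 135, 135, 253, 251, 251, 251, 251, 251, 251, 251, 251, 251, 251, 251, 251, 251, 251, 251, 251, 211, 130, 133, 134, 132, 134]
215 [190, 194, 134, 135, 135, 250, 249, 249, 249, 249, 249, 249, 249, 249, 248, 249, 249, 249, 249, 249, 249, 249, 229, 134, 133, 135, 132, 134]
220 [190, 193, 134, 134, 134, 249, 249, 249, 249, 249, 249, 249, 249, 249, 248, 249, 249, 249, 249, 249, 249, 249, 246, 136, 134, 134, 130, 130]
225 [191, 192, 132, 133, 137, 249, 248, 249, 249, 249, 249, 249, 248, 249, 249, 249, 
[... 350 characters left out ...]
0 [63, 187, 132, 135, 130, 48, 215, 215, 215, 215, 216, 214, 214, 214, 214, 214, 214, 216, 215, 215, 215, 215, 77, 135, 133, 133, 75, 66]
245 [71, 187, 129, 131, 194, 44, 219, 215, 215, 215, 188, 250, 249, 250, 250, 250, 250, 211, 215, 216, 215, 189, 44, 132, 133, 133, 63, 69]
250 [137, 178, 191, 194, 38, 43, 54, 215, 215, 215, 211, 250, 250, 250, 250, 250, 250, 215, 215, 215, 215, 59, 43, 100, 189, 190, 72, 142]
255 [136, 152, 189, 152, 45, 61, 60, 212, 148, 205, 179, 206, 180, 207, 182, 207, 178, 207, 175, 208, 130, 62, 45, 45, 195, 191, 135, 138]
260 [115, 115, 114, 118, 117, 117, 116, 113, 113, 110, 111, 109, 110, 111, 111, 113, 112, 112, 112, 111, 115, 115, 117, 117, 116, 112, 115, 131]
```

The table drag had the opposite effect. Pressing down rotated the plate further, to about 55° (its top face is visible at rows 207–233). It needs a horizontal push on the foot instead, so I'll use the rack's right outer side face as a stop. That means turning the tool about -90°, so I'm checking joint room first.

Run:
```python
from h import *
s=monitor.state();print(np.round(s["q"],2),s["tool_pos"],s["time_s"])
```

```text
[ 0.14  0.34 -0.67  1.94  0.25  0.95 -2.53] [491.41681392 186.1069923   39.48634973] 16.175
```

Call:
{"name": "arm_command", "arguments": {
  "commands": [
    {"x":0,"y":0,"z":20,"roll":0},
    {"x":5,"y":-6,"z":35,"roll":-0.1},
    {"x":10,"y":-10,"z":25,"roll":-0.17},
    {"x":10,"y":-10,"z":10,"roll":-0.17},
    {"x":12,"y":-10,"z":0,"roll":-0.17},
    {"x":12,"y":-10,"z":0,"roll":-0.17},
    {"x":12,"y":-10,"z":0,"roll":-0.17},
    {"x":12,"y":-10,"z":0,"roll":-0.17},
    {"x":12,"y":-9,"z":0,"roll":-0.17},
    {"x":0,"y":0,"z":0,"roll":0}
  ],
  "squeeze": 20
}}

```text
time_s: 17.42
tool_pos: [530.0, 134.6, 94.0]
ee_rot: [2.685, -1.563, -0.094]
force: [-0.0, -0.5, -1.1]
gripper_width: 51.9
grasp_force: 20.0
```

Run:
```python
from h import *
s=monitor.state();print(np.round(s["q"],2),s["tool_pos"],cv2.Rodrigues(np.array(s["ee_rot"]))[0].round(3).tolist())
```

```text
[-1.05  0.39  0.9   1.85 -0.35  1.14 -2.64] [529.98829083 134.62327248  93.95218672] [[0.492, -0.868, -0.069], [-0.87, -0.494, 0.001], [-0.036, 0.06, -0.998]]
```

J7 ran to its limit, so I have to turn the other way. With the tool yaw near +2.86 the foot faces the rack's front outer wall, with plenty of joint range, and that also lines the plate up for the slot.

Call:
{"name": "arm_command", "arguments": {
  "commands": [
    {"x":0,"y":0,"z":15,"roll":0.1},
    {"x":-3,"y":4,"z":15,"roll":0.17},
    {"x":-5,"y":6,"z":15,"roll":0.18},
    {"x":-5,"y":8,"z":0,"roll":0.18},
    {"x":0,"y":10,"z":0,"roll":0.18},
    {"x":0,"y":10,"z":0,"roll":0.18},
    {"x":0,"y":10,"z":0,"roll":0.18},
    {"x":0,"y":10,"z":0,"roll":0.18},
    {"x":0,"y":10,"z":0,"roll":0.18},
    {"x":0,"y":10,"z":0,"roll":0.18}
  ]
}}

```text
time_s: 18.68
tool_pos: [515.5, 214.7, 139.0]
ee_rot: [2.904, 1.006, -0.022]
force: [-0.7, -0.2, -1.4]
gripper_width: 52.1
grasp_force: 20.0
```

```bash
cat >> h.py <<'E'
def full():
    s=monitor.state();R=cv2.Rodrigues(np.array(s["ee_rot"]))[0];y=np.arctan2(R[1,0],R[0,0])
    print("t",round(s["time_s"],2),"q",np.round(s["q"],2),"tcp",np.round(s["tool_pos"],1),"yaw",round(y,3),"z",R[:,2].round(3),"F",np.round(s["force"],1))
    return s,R,y
E
python3 -c "
from h import *
full()"
```

```text
t 18.68 q [-1.02  0.25  0.59  1.81 -0.08  1.15 -1.32] tcp [515.5 214.7 139. ] yaw 0.666 z [ 0.009 -0.069 -0.998] F [-0.7 -0.2 -1.4]
```

Call:
{"name": "arm_command", "arguments": {
  "commands": [
    {"x":0,"y":6,"z":0,"roll":0.18},
    {"x":0,"y":6,"z":0,"roll":0.18},
    {"x":0,"y":6,"z":0,"roll":0.18},
    {"x":0,"y":6,"z":0,"roll":0.18},
    {"x":0,"y":6,"z":0,"roll":0.18},
    {"x":0,"y":6,"z":0,"roll":0.18},
    {"x":0,"y":2,"z":0,"roll":0.18},
    {"x":0,"y":0,"z":0,"roll":0.18},
    {"x":0,"y":0,"z":0,"roll":0.18},
    {"x":0,"y":0,"z":0,"roll":0.18}
  ]
}}

```text
time_s: 19.92
tool_pos: [515.4, 252.3, 139.6]
ee_rot: [1.02, 2.91, 0.072]
force: [0.5, 1.1, -1.7]
gripper_width: 51.8
grasp_force: 20.0
```

Call:
{"name": "arm_command", "arguments": {
  "commands": [
    {"x":0,"y":0,"z":0,"roll":0.18},
    {"x":0,"y":0,"z":0,"roll":0.18},
    {"x":0,"y":0,"z":0,"roll":0.03},
    {"x":0,"y":0,"z":0,"roll":0},
    {"x":0,"y":0,"z":0,"roll":0}
  ]
}}

```text
time_s: 20.55
tool_pos: [515.8, 251.1, 138.2]
ee_rot: [0.459, 3.06, 0.085]
force: [0.2, 0.7, -1.4]
gripper_width: 51.8
grasp_force: 20.0
```

```bash
cat >> h.py <<'E'
def edges(s,R,c,hp=63,ths=range(0,71,10)):
    # image rows of plate edges (tool frame), pivot 19 behind TCP
    for d in ths:
        t=np.radians(d);L=[]
        for lx,h in((5,100),(-5,100),(-5,0),(5,0)):
            L.append((lx*np.cos(t)+(h-hp)*np.sin(t),0,-19-(-lx*np.sin(t)+(h-hp)*np.cos(t))))
        print(d,proj(c,np.array(L)@R.T+s["tool_pos"])[:,1].round(1),end="; ")
    print()
E
python3 - <<'E'
from h import *
s,R,y=full();w=capture("wrist");c=P("wrist");cv2.imwrite("pics/w9r.png",w);cv2.imwrite("pics/s9.png",capture("scene"))
edges(s,R,c)
g=w.mean(2);print(*[(k,int(g[k,258:268].mean())) for k in range(195,262,2)])
# rack front corner in tool frame
X=T((612.35,225.17),-.285,[(-19,0,25)])[0];print("front face mid in tool",R.T@(X-s["tool_pos"]))
print(R.round(3).tolist())
E
```

```text
t 20.55 q [-0.8   0.19  0.31  1.84 -0.09  1.05  0.82] tcp [515.8 251.1 138.2] yaw 2.843 z [ 0.054  0.047 -0.997] F [ 0.2  0.7 -1.4]
0 [296.4 318.6 229.4 215.8]; 10 [279.7 304.7 244.9 230.9]; 20 [262.4 288.8 260.7 246.4]; 30 [245.5 271.7 276.8 262.2]; 40 [230.  254.5 293.1 278.3]; 50 [216.5 238.1 309.5 294.7]; 60 [205.7 223.5 325.9 311.1]; 70 [197.6 211.2 342.1 327.4]; 
(195, 114) (197, 116) (199, 115) (201, 114) (203, 113) (205, 111) (207, 151) (209, 255) (211, 255) (213, 255) (215, 255) (217, 255) (219, 255) (221, 255) (223, 255) (225, 255) (227, 255) (229, 255) (231, 255) (233, 255) (235, 196) (237, 192) (239, 192) (241, 213) (243, 228) (245, 228) (247, 228) (249, 228) (251, 229) (253, 194) (255, 171) (257, 178) (259, 117) (261, 120)
front face mid in tool [-76.50851557  -3.77525867 116.16489532]
[[-0.955, 0.292, 0.054], [0.294, 0.955, 0.047], [-0.038, 0.061, -0.997]]
```

Joints are in comfortable range now and the tilt is about 56°. I'll lower so the foot is below the rack's rim, then push it gently against the front wall with a light grip.

Call:
{"name": "arm_command", "arguments": {
  "commands": [
    {"x":0,"y":0,"z":-20,"roll":0},
    {"x":0,"y":0,"z":-30,"roll":0},
    {"x":0,"y":0,"z":-30,"roll":0},
    {"x":0,"y":0,"z":-18,"roll":0},
    {"x":2,"y":-0.6,"z":-6,"roll":0},
    {"x":5,"y":-1.4,"z":0,"roll":0},
    {"x":5,"y":-1.4,"z":0,"roll":0},
    {"x":2,"y":-0.6,"z":0,"roll":0},
    {"x":0,"y":0,"z":0,"roll":0}
  ],
  "squeeze": 8
}}

```text
time_s: 21.78
tool_pos: [530.4, 246.8, 34.2]
ee_rot: [0.457, 3.06, 0.085]
force: [-0.0, 0.6, -2.5]
gripper_width: 52.0
grasp_force: 8.0
```

Call:
{"name": "arm_command", "arguments": {
  "commands": [
    {"x":2,"y":-0.6,"z":0,"roll":0},
    {"x":2,"y":-0.6,"z":0,"roll":0},
    {"x":2,"y":-0.6,"z":1,"roll":0},
    {"x":2,"y":-0.6,"z":2,"roll":0},
    {"x":0,"y":0,"z":0,"roll":0}
  ],
  "squeeze": 5
}}

```text
time_s: 22.4
tool_pos: [538.3, 244.4, 37.1]
ee_rot: [0.457, 3.06, 0.085]
force: [-0.5, 0.5, -1.4]
gripper_width: 51.8
grasp_force: 5.0
```

Call:
{"name": "arm_command", "arguments": {
  "commands": [
    {"x":2,"y":-0.6,"z":1,"roll":0},
    {"x":2,"y":-0.6,"z":2,"roll":0},
    {"x":2,"y":-0.6,"z":3,"roll":0},
    {"x":2,"y":-0.6,"z":2.5,"roll":0},
    {"x":0,"y":0,"z":0,"roll":0}
  ]
}}

```text
time_s: 23.02
tool_pos: [546.4, 242.0, 45.7]
ee_rot: [0.457, 3.06, 0.085]
force: [-0.1, 0.3, -1.2]
gripper_width: 51.8
grasp_force: 5.0
```

Run:
```python
from h import *
s,R,y=full();w=capture("wrist");c=P("wrist");cv2.imwrite("pics/w10r.png",w)
edges(s,R,c,63,range(20,61,10))
g=w.mean(2);print(*[(k,int(g[k,258:268].mean())) for k in range(195,262,2)])
X=T((612.35,225.17),-.285,[(-19,0,25)])[0];print("front face mid in tool",R.T@(X-s["tool_pos"]))
```

```text
t 23.02 q [-0.74  0.34  0.31  1.86 -0.16  0.88  0.92] tcp [546.4 242.   45.7] yaw 2.844 z [ 0.054  0.047 -0.997] F [-0.1  0.3 -1.2]
20 [263.1 289.5 261.1 246.8]; 30 [246.2 272.4 277.2 262.6]; 40 [230.7 255.2 293.6 278.7]; 50 [217.2 238.8 310.  295.1]; 60 [206.3 224.2 326.4 311.5]; 
(195, 113) (197, 112) (199, 112) (201, 112) (203, 111) (205, 109) (207, 180) (209, 255) (211, 255) (213, 255) (215, 255) (217, 255) (219, 255) (221, 255) (223, 255) (225, 255) (227, 255) (229, 255) (231, 255) (233, 255) (235, 206) (237, 190) (239, 190) (241, 211) (243, 227) (245, 226) (247, 226) (249, 226) (251, 227) (253, 192) (255, 169) (257, 180) (259, 116) (261, 119)
front face mid in tool [-48.18095161   1.65955216  22.67324977]
```

Call:
{"name": "arm_command", "arguments": {
  "commands": [
    {"x":-6,"y":1.7,"z":0,"roll":0},
    {"x":-5,"y":1.4,"z":0,"roll":0},
    {"x":0,"y":0,"z":-6,"roll":0},
    {"x":0,"y":0,"z":-6,"roll":0},
    {"x":3,"y":-0.9,"z":0,"roll":0},
    {"x":3,"y":-0.9,"z":0,"roll":0},
    {"x":3,"y":-0.9,"z":0,"roll":0},
    {"x":2,"y":-0.6,"z":0,"roll":0},
    {"x":1,"y":-0.3,"z":0,"roll":0},
    {"x":0,"y":0,"z":0,"roll":0}
  ]
}}

```text
time_s: 24.32
tool_pos: [547.1, 241.5, 33.4]
ee_rot: [0.457, 3.06, 0.084]
force: [-0.9, -0.1, -0.9]
gripper_width: 51.7
grasp_force: 5.0
```

Run:
```python
from h import *
s,R,y=full();w=capture("wrist");cv2.imwrite("pics/w11r.png",w);a=capture("scene");cv2.imwrite("pics/s11.png",a)
g=w.mean(2);print(*[(k,int(g[k,258:268].mean())) for k in range(195,262,2)])
X=T((612.35,225.17),-.285,[(-19,0,25)])[0];print("front face mid in tool",R.T@(X-s["tool_pos"]))
```

```text
t 24.32 q [-0.73  0.36  0.3   1.87 -0.16  0.86  0.92] tcp [547.1 241.5  33.4] yaw 2.844 z [ 0.054  0.047 -0.997] F [-0.9 -0.1 -0.9]
(195, 115) (197, 115) (199, 113) (201, 113) (203, 112) (205, 110) (207, 255) (209, 255) (211, 255) (213, 255) (215, 255) (217, 255) (219, 255) (221, 255) (223, 255) (225, 255) (227, 255) (229, 255) (231, 255) (233, 242) (235, 195) (237, 192) (239, 195) (241, 227) (243, 226) (245, 226) (247, 226) (249, 226) (251, 225) (253, 193) (255, 160) (257, 183) (259, 115) (261, 119)
front face mid in tool [-47.86496978   2.66254828  10.36957521]
```

Call:
{"name": "arm_command", "arguments": {
  "commands": [
    {"x":1.5,"y":-0.4,"z":0,"roll":0},
    {"x":1.5,"y":-0.4,"z":0,"roll":0},
    {"x":1.5,"y":-0.4,"z":0.5,"roll":0},
    {"x":1.5,"y":-0.4,"z":1,"roll":0},
    {"x":0,"y":0,"z":0,"roll":0}
  ]
}}

```text
time_s: 25.05
tool_pos: [553.2, 239.9, 35.0]
ee_rot: [0.457, 3.06, 0.084]
force: [0.2, -0.0, -1.4]
gripper_width: 52.0
grasp_force: 5.0
```

Run:
```python
from h import *
s,R,y=full();w=capture("wrist");cv2.imwrite("pics/w12r.png",w);a=capture("scene");cv2.imwrite("pics/s12.png",a)
g=w.mean(2);print(*[(k,int(g[k,258:268].mean())) for k in range(195,262,2)])
cv2.imwrite("pics/m6.png",np.hstack([cv2.resize(a[230:380,220:360],(420,450),interpolation=cv2.INTER_CUBIC),cv2.resize(w[150:420,190:390],(333,450),interpolation=cv2.INTER_CUBIC)]))
```

```text
t 25.05 q [-0.73  0.37  0.3   1.86 -0.17  0.87  0.93] tcp [553.2 239.9  35. ] yaw 2.844 z [ 0.054  0.047 -0.997] F [ 0.2 -0.  -1.4]
(195, 112) (197, 111) (199, 112) (201, 113) (203, 113) (205, 110) (207, 255) (209, 255) (211, 255) (213, 255) (215, 255) (217, 255) (219, 255) (221, 255) (223, 255) (225, 255) (227, 255) (229, 255) (231, 255) (233, 249) (235, 191) (237, 192) (239, 195) (241, 227) (243, 226) (245, 226) (247, 226) (249, 227) (251, 225) (253, 193) (255, 160) (257, 184) (259, 115) (261, 119)
```

Run:
```python
from h import *
from scipy.optimize import least_squares
s,R,y=full();c=P("wrist")
def P2(p,L):
    t,hp,ox=p;X=[(ox+lx*np.cos(t)+(h-hp)*np.sin(t),0,-19-(-lx*np.sin(t)+(h-hp)*np.cos(t))) for lx,h in L]
    return np.array(X),proj(c,np.array(X)@R.T+s["tool_pos"])[:,1]
L=[(5,100),(-5,100),(-5,88)];ob=np.array([206.3,233.8,240.5])
g=cv2.imread("pics/w12r.png").mean(2);print([(k,int(g[k,275:285].mean())) for k in range(232,260)])
print([(u,int(g[220,u])) for u in list(range(205,222))+list(range(335,360,2))])
for ox in(-3,0,3):
    q=least_squares(lambda p:P2((p[0],p[1],ox),L)[1]-ob,[.7,63]);X=P2((*q.x,ox),[(-5,0),(5,0)])[0]
    W=X@R.T+s["tool_pos"];rk=(W-[612.35,225.17,0])@np.array([[np.cos(-.285),-np.sin(-.285),0],[np.sin(-.285),np.cos(-.285),0],[0,0,1]])
    print(ox,np.degrees(q.x[0]).round(1),q.x[1].round(1),q.fun.round(1),"foot corners in rack frame",rk.round(1).tolist())
```

```text
t 25.15 q [-0.73  0.37  0.3   1.86 -0.17  0.87  0.93] tcp [553.  240.   34.9] yaw 2.844 z [ 0.054  0.047 -0.997] F [-0.   1.  -1.6]
[(232, 255), (233, 250), (234, 212), (235, 191), (236, 191), (237, 192), (238, 191), (239, 195), (240, 211), (241, 227), (242, 226), (243, 226), (244, 226), (245, 226), (246, 226), (247, 226), (248, 226), (249, 226), (250, 227), (251, 224), (252, 211), (253, 201), (254, 201), (255, 173), (256, 196), (257, 210), (258, 167), (259, 126)]
[(205, 108), (206, 123), (207, 230), (208, 255), (209, 255), (210, 255), (211, 255), (212, 255), (213, 255), (214, 255), (215, 255), (216, 255), (217, 255), (218, 255), (219, 255), (220, 255), (221, 255), (335, 255), (337, 255), (339, 232), (341, 223), (343, 224), (345, 227), (347, 183), (349, 109), (351, 113), (353, 111), (355, 112), (357, 112), (359, 112)]
-3 44.5 41.4 [-1.2 -2.2  4.4] foot corners in rack frame [[-25.3, -2.5, 29.2], [-32.2, -2.0, 22.0]]
0 42.5 44.0 [-1.1 -1.7  3.6] foot corners in rack frame [[-27.4, -2.3, 26.1], [-34.5, -1.8, 19.1]]
3 40.3 46.7 [-0.9 -1.2  2.8] foot corners in rack frame [[-29.7, -2.1, 22.7], [-37.0, -1.6, 16.0]]
```

View pics/m6.png

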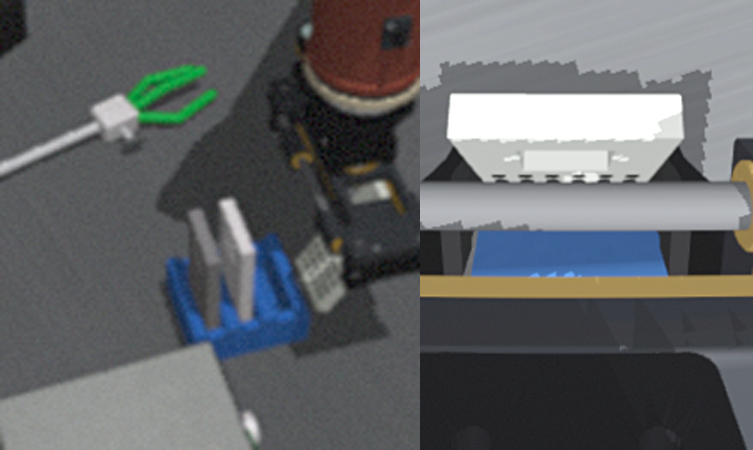

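The plate slid up in the grip during the table press: it is now held about 44 mm above the foot at about 42° tilt, and the foot is still about 8 mm short of the rack wall. The last picture confirms this, with the plate outside the front wall and the rack undisturbed. I'll continue to contact, then rotate it up.

Call:
{"name": "arm_command", "arguments": {
  "commands": [
    {"x":3.5,"y":-1,"z":0,"roll":0},
    {"x":3.5,"y":-1,"z":0,"roll":0},
    {"x":2,"y":-0.6,"z":1.5,"roll":0},
    {"x":2,"y":-0.6,"z":2,"roll":0},
    {"x":2,"y":-0.6,"z":2,"roll":0},
    {"x":0,"y":0,"z":0,"roll":0}
  ],
  "squeeze": 4
}}

```text
time_s: 25.9
tool_pos: [566.1, 236.1, 40.5]
ee_rot: [0.457, 3.06, 0.084]
force: [-0.3, 0.1, -2.4]
gripper_width: 51.6
grasp_force: 4.0
```

```bash
cat > look.py <<'E'
from h import *
from scipy.optimize import least_squares
import sys
s,R,y=full();c=P("wrist");w=capture("wrist");n=sys.argv[1];cv2.imwrite(f"pics/{n}r.png",w);cv2.imwrite(f"pics/{n}s.png",capture("scene"))
g=w.mean(2);print("w",round(s["gripper_width"],1),*[(k,int(g[k,272:284].mean())) for k in range(198,262)])
X=T((612.35,225.17),-.285,[(-19,0,25)])[0]-(s["tool_pos"]-19*R[:,2]);print("pivot to face",round(X@[.9597,-.2812,0],1),"lateral",round(X@[.2812,.9597,0],1),"pivot z",round(s["tool_pos"][2]-19*R[2,2],1))
for d in range(0,51,5):
    t=np.radians(d);hp=max(44,min(50,100-(51-5*np.sin(t))/np.cos(t)))
    L=[(lx*np.cos(t)+(h-hp)*np.sin(t),0,-19-(-lx*np.sin(t)+(h-hp)*np.cos(t))) for lx,h in((5,100),(-5,100),(5,88),(-5,88))]
    print(d,round(hp,1),proj(c,np.array(L)@R.T+s["tool_pos"])[:,1].round(0),end="; ")
E
python3 look.py a13
```

```text
t 25.9 q [-0.71  0.38  0.31  1.83 -0.17  0.89  0.95] tcp [566.1 236.1  40.5] yaw 2.844 z [ 0.054  0.047 -0.997] F [-0.3  0.1 -2.4]
w 51.6 (198, 114) (199, 113) (200, 113) (201, 113) (202, 113) (203, 113) (204, 113) (205, 112) (206, 109) (207, 105) (208, 148) (209, 249) (210, 255) (211, 255) (212, 255) (213, 255) (214, 255) (215, 255) (216, 255) (217, 255) (218, 255) (219, 255) (220, 255) (221, 255) (222, 255) (223, 255) (224, 255) (225, 255) (226, 255) (227, 255) (228, 255) (229, 255) (230, 255) (231, 255) (232, 255) (233, 255) (234, 246) (235, 239) (236, 203) (237, 188) (238, 190) (239, 190) (240, 190) (241, 197) (242, 216) (243, 227) (244, 227) (245, 226) (246, 226) (247, 226) (248, 226) (249, 226) (250, 227) (251, 227) (252, 219) (253, 203) (254, 201) (255, 180) (256, 177) (257, 199) (258, 169) (259, 126) (260, 101) (261, 118)
pivot to face 29.2 lateral 3.7 pivot z 59.5
0 49.0 [319. 343. 299. 322.]; 5 49.2 [306. 333. 290. 314.]; 10 49.1 [294. 322. 281. 307.]; 15 48.5 [281. 310. 272. 299.]; 20 47.5 [267. 298. 263. 290.]; 25 46.1 [254. 284. 254. 281.]; 30 44 [239. 269. 243. 271.]; 35 44 [225. 254. 233. 260.]; 40 44 [211. 239. 224. 249.]; 45 44 [199. 225. 215. 239.]; 50 44 [189. 212. 207. 229.];
```

Call:
{"name": "arm_command", "arguments": {
  "commands": [
    {"x":2,"y":-0.6,"z":1,"roll":0},
    {"x":2,"y":-0.6,"z":1.5,"roll":0},
    {"x":2,"y":-0.6,"z":1.5,"roll":0},
    {"x":2,"y":-0.6,"z":1.5,"roll":0},
    {"x":0,"y":0,"z":0,"roll":0}
  ]
}}

```text
time_s: 26.62
tool_pos: [574.4, 233.6, 46.0]
ee_rot: [0.457, 3.06, 0.084]
force: [-0.5, 0.1, -1.7]
gripper_width: 51.6
grasp_force: 4.0
```

```bash
python3 look.py a14
```

```text
t 26.62 q [-0.7   0.39  0.31  1.81 -0.17  0.9   0.96] tcp [574.4 233.6  46. ] yaw 2.844 z [ 0.054  0.047 -0.997] F [-0.5  0.1 -1.7]
w 51.6 (198, 117) (199, 117) (200, 117) (201, 116) (202, 115) (203, 115) (204, 116) (205, 116) (206, 116) (207, 115) (208, 114) (209, 114) (210, 114) (211, 114) (212, 114) (213, 115) (214, 116) (215, 117) (216, 117) (217, 117) (218, 116) (219, 115) (220, 114) (221, 114) (222, 114) (223, 115) (224, 114) (225, 114) (226, 114) (227, 115) (228, 115) (229, 116) (230, 115) (231, 114) (232, 110) (233, 120) (234, 207) (235, 246) (236, 246) (237, 242) (238, 238) (239, 237) (240, 237) (241, 238) (242, 238) (243, 238) (244, 238) (245, 238) (246, 238) (247, 238) (248, 238) (249, 238) (250, 238) (251, 238) (252, 238) (253, 238) (254, 238) (255, 241) (256, 242) (257, 244) (258, 238) (259, 191) (260, 109) (261, 117)
pivot to face 20.5 lateral 3.8 pivot z 65.0
0 49.0 [319. 343. 299. 322.]; 5 49.2 [306. 332. 290. 314.]; 10 49.1 [293. 321. 281. 307.]; 15 48.5 [281. 310. 272. 299.]; 20 47.5 [267. 298. 263. 290.]; 25 46.1 [253. 284. 254. 281.]; 30 44 [239. 269. 243. 271.]; 35 44 [224. 254. 233. 260.]; 40 44 [211. 239. 224. 249.]; 45 44 [199. 225. 215. 239.]; 50 44 [189. 212. 207. 229.];
```

The tilt is down to about 32° with negligible force, so I'll continue.

Call:
{"name": "arm_command", "arguments": {
  "commands": [
    {"x":2,"y":-0.6,"z":1.5,"roll":0},
    {"x":2,"y":-0.6,"z":1.5,"roll":0},
    {"x":2,"y":-0.6,"z":1.5,"roll":0},
    {"x":2,"y":-0.6,"z":1.5,"roll":0},
    {"x":0,"y":0,"z":0,"roll":0}
  ]
}}

```text
time_s: 27.35
tool_pos: [582.3, 231.3, 52.0]
ee_rot: [0.457, 3.06, 0.084]
force: [-0.3, 0.4, -1.3]
gripper_width: 51.9
grasp_force: 4.0
```

```bash
python3 look.py a15
```

```text
t 27.35 q [-0.69  0.39  0.31  1.79 -0.18  0.92  0.97] tcp [582.3 231.3  52. ] yaw 2.844 z [ 0.054  0.047 -0.997] F [-0.3  0.4 -1.3]
w 51.9 (198, 116) (199, 117) (200, 118) (201, 119) (202, 119) (203, 119) (204, 118) (205, 117) (206, 117) (207, 116) (208, 116) (209, 116) (210, 116) (211, 116) (212, 116) (213, 117) (214, 117) (215, 118) (216, 117) (217, 117) (218, 117) (219, 117) (220, 118) (221, 118) (222, 119) (223, 118) (224, 116) (225, 137) (226, 172) (227, 178) (228, 177) (229, 176) (230, 176) (231, 176) (232, 176) (233, 176) (234, 176) (235, 176) (236, 176) (237, 176) (238, 175) (239, 174) (240, 189) (241, 224) (242, 242) (243, 241) (244, 240) (245, 240) (246, 240) (247, 239) (248, 240) (249, 241) (250, 233) (251, 202) (252, 175) (253, 175) (254, 176) (255, 173) (256, 180) (257, 233) (258, 245) (259, 209) (260, 113) (261, 119)
pivot to face 12.3 lateral 3.8 pivot z 71.0
0 49.0 [319. 343. 299. 322.]; 5 49.2 [306. 333. 290. 314.]; 10 49.1 [294. 322. 281. 307.]; 15 48.5 [281. 310. 272. 299.]; 20 47.5 [267. 298. 263. 290.]; 25 46.1 [254. 284. 254. 281.]; 30 44 [239. 270. 243. 271.]; 35 44 [225. 254. 233. 260.]; 40 44 [211. 239. 224. 249.]; 45 44 [199. 225. 215. 239.]; 50 44 [189. 212. 207. 229.];
```

```bash
cat > fit.py <<'E'
from h import *
from scipy.optimize import least_squares
def fit(L,ob,x0=(.3,46)):
    s,R,y=full();c=P("wrist")
    def f(p):
        t,hp,ox=p;X=np.array([(ox+lx*np.cos(t)+(h-hp)*np.sin(t),0,-19-(-lx*np.sin(t)+(h-hp)*np.cos(t))) for lx,h in L])
        return proj(c,X@R.T+s["tool_pos"])[:,1]-ob
    q=least_squares(f,[*x0,0]);print("theta(tool)",np.degrees(q.x[0]).round(1),"hp,ox",q.x[1:].round(1),"res",q.fun.round(1),"foot z",(s["tool_pos"][2]+19-q.x[1]*np.cos(q.x[0])).round(1))
E
python3 -c "
from fit import *
fit([(5,0),(5,64),(5,88),(5,100)],np.array([225.3,240.6,250.8,256.7]))"
```

```text
t 27.45 q [-0.69  0.39  0.31  1.79 -0.18  0.92  0.97] tcp [582.2 231.3  52. ] yaw 2.844 z [ 0.054  0.047 -0.997] F [ 0.  -1.2 -2.7]
theta(tool) 12.8 hp,ox [64.4  7.1] res [-0.   0.2 -0.3  0.1] foot z 8.1
```

Call:
{"name": "arm_command", "arguments": {
  "commands": [
    {"x":2,"y":-0.6,"z":2,"roll":0},
    {"x":2,"y":-0.6,"z":2,"roll":0},
    {"x":2,"y":-0.6,"z":2,"roll":0},
    {"x":2,"y":-0.6,"z":1,"roll":0},
    {"x":0,"y":0,"z":0,"roll":0}
  ]
}}

```text
time_s: 28.08
tool_pos: [590.4, 228.9, 59.0]
ee_rot: [0.457, 3.06, 0.084]
force: [-0.2, -0.5, -1.4]
gripper_width: 51.8
grasp_force: 4.0
```

Run:
```python
from h import *
w=capture("wrist");cv2.imwrite("pics/a16r.png",w);g=w.mean(2);print(*[(k,int(g[k,272:284].mean())) for k in range(195,262)])
print([int(g[235,u]) for u in range(200,360,6)])
```

```text
(195, 115) (196, 114) (197, 114) (198, 114) (199, 115) (200, 116) (201, 116) (202, 116) (203, 115) (204, 115) (205, 115) (206, 116) (207, 117) (208, 117) (209, 117) (210, 116) (211, 114) (212, 130) (213, 166) (214, 186) (215, 185) (216, 184) (217, 184) (218, 184) (219, 184) (220, 184) (221, 184) (222, 184) (223, 185) (224, 185) (225, 185) (226, 185) (227, 185) (228, 185) (229, 184) (230, 184) (231, 184) (232, 184) (233, 184) (234, 184) (235, 184) (236, 184) (237, 184) (238, 184) (239, 183) (240, 188) (241, 213) (242, 235) (243, 234) (244, 233) (245, 233) (246, 233) (247, 233) (248, 233) (249, 233) (250, 233) (251, 233) (252, 233) (253, 233) (254, 232) (255, 232) (256, 233) (257, 236) (258, 222) (259, 160) (260, 104) (261, 120)
[113, 116, 33, 38, 47, 184, 184, 184, 184, 184, 184, 183, 184, 184, 184, 184, 184, 184, 184, 184, 184, 187, 52, 40, 149, 169, 166]
```

Run:
```python
from h import *
from scipy.optimize import least_squares
s,R,y=full();c=P("wrist")
L=[(5,0),(5,64)];ob=np.array([212.6,240.9])
for hp in(60,64.4,68):
    def f(p):
        t,ox=p;X=np.array([(ox+lx*np.cos(t)+(h-hp)*np.sin(t),0,-19-(-lx*np.sin(t)+(h-hp)*np.cos(t))) for lx,h in L])
        return proj(c,X@R.T+s["tool_pos"])[:,1]-ob
    q=least_squares(f,[.1,5]);t,ox=q.x
    F=np.array([(ox-5*np.cos(t)-hp*np.sin(t),0,-19-(5*np.sin(t)-hp*np.cos(t)))])@R.T+s["tool_pos"]
    print(hp,np.degrees(t).round(1),ox.round(1),"front foot edge: rack x",((F-[612.35,225.17,0])@[.9597,-.2812,0]).round(1),"z",F[0,2].round(1))
```

```text
t 28.12 q [-0.68  0.39  0.32  1.76 -0.18  0.94  0.98] tcp [590.3 228.9  59. ] yaw 2.844 z [ 0.054  0.047 -0.997] F [-0.2  0.1 -1.5]
60 5.2 8.6 front foot edge: rack x [-18.8] z 18.9
64.4 4.8 7.2 front foot edge: rack x [-17.2] z 14.5
68 4.5 6.0 front foot edge: rack x [-16.] z 10.9
```

Call:
{"name": "arm_command", "arguments": {
  "commands": [
    {"x":2,"y":-0.6,"z":1,"roll":0},
    {"x":2,"y":-0.6,"z":1,"roll":0},
    {"x":2,"y":-0.6,"z":1,"roll":0},
    {"x":1.2,"y":-0.3,"z":0,"roll":0},
    {"x":0,"y":0,"z":0,"roll":0}
  ]
}}

```text
time_s: 28.75
tool_pos: [597.5, 226.7, 62.0]
ee_rot: [0.457, 3.06, 0.084]
force: [0.4, 0.4, -1.1]
gripper_width: 51.7
grasp_force: 4.0
```

```bash
cat > up.py <<'E'
from h import *
from scipy.optimize import least_squares
s,R,y=full();c=P("wrist");w=capture("wrist");cv2.imwrite("pics/up%d.png"%int(s["time_s"]*10),w);g=w.mean(2)
v=g[185:262,272:284].mean(1);d=np.diff(v);print([(k+185,int(v[k]),int(v[k+1])) for k in range(len(d)) if abs(d[k])>12])
E
python3 up.py
```

```text
t 28.75 q [-0.68  0.4   0.32  1.75 -0.18  0.95  0.99] tcp [597.5 226.7  62. ] yaw 2.844 z [ 0.054  0.047 -0.997] F [ 0.4  0.4 -1.1]
[(188, 156, 127), (189, 127, 112), (200, 112, 128), (201, 128, 168), (202, 168, 191), (239, 199, 220), (257, 231, 217), (258, 217, 156), (259, 156, 101), (260, 101, 117)]
```

The plate is now about vertical, with its front face flush on the rack's wall, so its centre is at rack x ≈ -14. I'll firm the grip, lift over the rim and shift 14 mm to the slot.

Call:
{"name": "arm_command", "arguments": {
  "commands": [
    {"x":0,"y":0,"z":0,"roll":0},
    {"x":0,"y":0,"z":0,"roll":0},
    {"x":-1,"y":0.3,"z":6,"roll":0},
    {"x":0,"y":0,"z":12,"roll":0},
    {"x":0,"y":0,"z":12,"roll":0},
    {"x":0,"y":0,"z":7,"roll":0},
    {"x":0,"y":0,"z":0,"roll":0},
    {"x":0,"y":0,"z":0,"roll":0}
  ],
  "squeeze": 15
}}

```text
time_s: 29.8
tool_pos: [595.9, 227.0, 98.5]
ee_rot: [0.457, 3.061, 0.084]
force: [0.0, -0.6, -1.8]
gripper_width: 51.8
grasp_force: 15.0
```

```bash
python3 up.py
python3 - <<'E'
from h import *
from scipy.optimize import least_squares
import glob
w=cv2.imread(sorted(glob.glob("pics/up*.png"))[-1]);s=monitor.state();c=P("wrist")
# blue rack relative to plate foot: rows of blue above foot
B=(w[:,:,0].astype(int)-w[:,:,2])
for u in(215,230,250,300,325,340): 
    r=np.where(B[:,u]>40)[0];print(u,r.min() if len(r) else None,r.max() if len(r) else None,len(r))
R=cv2.Rodrigues(np.array(s["ee_rot"]))[0];g=w.mean(2)
f=[];
for u in range(222,340,8):
    d=np.diff(g[185:225,u]);f.append((u,185+int(d.argmax()),int(d.max())))
print(f)
E
```

```text
t 29.8 q [-0.69  0.36  0.33  1.72 -0.16  1.02  0.97] tcp [595.9 227.   98.5] yaw 2.844 z [ 0.053  0.047 -0.997] F [ 0.  -0.6 -1.8]
[(185, 128, 115), (200, 102, 119), (201, 119, 163), (202, 163, 193), (239, 196, 217), (240, 217, 231), (257, 232, 219), (258, 219, 157), (259, 157, 102), (260, 102, 118)]
215 None None 0
230 197 221 25
250 196 201 6
300 195 201 7
325 201 303 25
340 None None 0
[(222, 216, 3), (230, 220, 14), (238, 202, 37), (246, 202, 44), (254, 202, 45), (262, 201, 43), (270, 201, 44), (278, 201, 43), (286, 201, 44), (294, 201, 45), (302, 201, 45), (310, 201, 44), (318, 206, 27), (326, 188, 10), (334, 199, 4)]
```

Run:
```python
from h import *
s,R,y=full();c=P("wrist")
for X in((-19,0,0),(-19,0,30),(-17,0,38)): print(X,proj(c,T((612.35,225.17),-.285,[X])).round(1))
for hp in(60,64.4,68):
  for tt in(-4,-2,0):
    t=np.radians(tt)
    for ox in(5,7,9):
        P2=lambda lx,h:np.array([(ox+lx*np.cos(t)+(h-hp)*np.sin(t),0,-19-(-lx*np.sin(t)+(h-hp)*np.cos(t)))])@R.T+s["tool_pos"]
        r=[proj(c,P2(5,h))[0,1] for h in(0,64)]
        if abs(r[0]-202)+abs(r[1]-240)<2.5:
            rk=(P2(0,0)-[612.35,225.17,0])[0];print(hp,tt,ox,np.round(r,1),"foot rack x,y",round(rk@[.9597,-.2812,0],1),round(rk@[.2812,.9597,0],1),"z",rk[2].round(1))
```

```text
t 29.85 q [-0.69  0.36  0.33  1.72 -0.16  1.02  0.97] tcp [595.8 227.   98.3] yaw 2.844 z [ 0.053  0.047 -0.997] F [ 0.3  1.1 -2.1]
(-19, 0, 0) [[273.6 194.7]]
(-19, 0, 30) [[275.5 205.7]]
(-17, 0, 38) [[276.1 211.6]]
60 -2 9 [201.4 241.5] foot rack x,y -25.9 -0.3 z 57.1
64.4 -2 7 [202.3 241.5] foot rack x,y -23.9 -0.0 z 52.7
```

Flush means the plate's inner face is on the outer wall, so its centre is at rack x ≈ -24, which agrees with the vision estimate of -23.9. The shift to the slot centre is therefore about 24.3 mm.

Call:
{"name": "arm_command", "arguments": {
  "commands": [
    {"x":6,"y":-1.7,"z":0,"roll":0},
    {"x":6,"y":-1.8,"z":0,"roll":0},
    {"x":6,"y":-1.8,"z":0,"roll":0},
    {"x":5.3,"y":-1.5,"z":0,"roll":0},
    {"x":0,"y":0,"z":-4,"roll":0},
    {"x":0,"y":0,"z":-4,"roll":0},
    {"x":0,"y":0,"z":0,"roll":0},
    {"x":0,"y":0,"z":0,"roll":0}
  ]
}}

```text
time_s: 30.85
tool_pos: [619.4, 220.4, 90.9]
ee_rot: [0.456, 3.06, 0.084]
force: [-0.1, 0.3, -2.2]
gripper_width: 51.9
grasp_force: 15.0
```

```bash
python3 up.py
python3 - <<'E'
from h import *
import glob
w=cv2.imread(sorted(glob.glob("pics/up*.png"))[-1]);s=monitor.state();c=P("wrist");R=cv2.Rodrigues(np.array(s["ee_rot"]))[0]
for u in(245,262,278,295,310): print(u,[(r,int(w[r,u,0]),int(w[r,u,2])) for r in range(178,206)][::2])
for X in((-19,0,30),(-12.75,0,38),(-6.5,0,34),(0,0,8)): print(X,proj(c,T((612.35,225.17),-.285,[X])).round(1))
f=np.array([(7+5+64.4*.035,0,-19+64.4)])@R.T+s["tool_pos"];rk=(f-[612.35,225.17,0])[0];print("foot rear edge rack x",rk@[.9597,-.2812,0],"y",rk@[.2812,.9597,0],rk[2],proj(c,f))
E
```

```text
t 30.85 q [-0.66  0.41  0.33  1.67 -0.18  1.02  1.01] tcp [619.4 220.4  90.9] yaw 2.844 z [ 0.054  0.047 -0.997] F [-0.1  0.3 -2.2]
[(189, 174, 142), (190, 142, 124), (201, 124, 163), (202, 163, 193), (239, 198, 218), (240, 218, 230), (257, 232, 219), (258, 219, 157), (259, 157, 102), (260, 102, 119)]
245 [(178, 171, 69), (180, 226, 96), (182, 244, 111), (184, 255, 117), (186, 255, 124), (188, 255, 120), (190, 248, 113), (192, 236, 105), (194, 200, 83), (196, 191, 78), (198, 191, 80), (200, 192, 75), (202, 172, 135), (204, 190, 192)]
262 [(178, 187, 75), (180, 231, 102), (182, 246, 111), (184, 255, 118), (186, 255, 124), (188, 255, 118), (190, 246, 111), (192, 230, 101), (194, 212, 97), (196, 190, 78), (198, 191, 79), (200, 189, 74), (202, 172, 145), (204, 190, 191)]
278 [(178, 203, 84), (180, 235, 104), (182, 248, 112), (184, 255, 121), (186, 255, 126), (188, 254, 116), (190, 236, 104), (192, 165, 67), (194, 174, 71), (196, 192, 81), (198, 192, 80), (200, 184, 73), (202, 176, 160), (204, 190, 191)]
295 [(178, 212, 90), (180, 238, 106), (182, 250, 115), (184, 255, 121), (186, 255, 124), (188, 252, 115), (190, 235, 104), (192, 159, 66), (194, 191, 78), (196, 191, 79), (198, 192, 80), (200, 175, 68), (202, 177, 160), (204, 191, 192)]
310 [(178, 220, 96), (180, 241, 109), (182, 253, 116), (184, 255, 124), (186, 255, 120), (188, 239, 105), (190, 175, 70), (192, 163, 66), (194, 193, 80), (196, 192, 80), (198, 193, 80), (200, 167, 66), (202, 184, 178), (204, 190, 191)]
(-19, 0, 30) [[275.2 176.5]]
(-12.75, 0, 38) [[275.9 187.8]]
(-6.5, 0, 34) [[275.7 194.8]]
(0, 0, 8) [[274.  193.5]]
foot rear edge rack x -4.351048372897767 y 0.3805321115234914 45.14890612183627 [[277.16557208 202.28313894]]
```

Call:
{"name": "arm_command", "arguments": {
  "commands": [
    {"x":-1,"y":0.3,"z":0,"roll":0.025},
    {"x":0,"y":0,"z":-3,"roll":0},
    {"x":0,"y":0,"z":-3,"roll":0},
    {"x":0,"y":0,"z":-3,"roll":0},
    {"x":0,"y":0,"z":-2,"roll":0},
    {"x":0,"y":0,"z":0,"roll":0}
  ],
  "squeeze": 8
}}

```text
time_s: 31.65
tool_pos: [618.4, 220.5, 79.6]
ee_rot: [0.419, 3.067, 0.085]
force: [-0.3, 1.2, -1.0]
gripper_width: 52.2
grasp_force: 8.0
```

```bash
python3 up.py
python3 - <<'E'
from h import *
import glob
w=cv2.imread(sorted(glob.glob("pics/up*.png"))[-1]).astype(int);s=monitor.state();c=P("wrist")
for u in(245,278,310): print(u,[(r,int(w[r,u,0]),int(w[r,u,2])) for r in range(172,208,2)])
for X in((-12.75,0,38),(-6.5,0,34)): print(X,proj(c,T((612.35,225.17),-.285,[X])).round(1))
E
```

```text
t 31.65 q [-0.65  0.42  0.32  1.69 -0.18  1.    1.04] tcp [618.4 220.5  79.6] yaw 2.869 z [ 0.052  0.048 -0.997] F [-0.3  1.2 -1. ]
[(191, 168, 155), (192, 155, 138), (200, 119, 142), (201, 142, 172), (202, 172, 191), (239, 196, 218), (240, 218, 230), (257, 231, 218), (258, 218, 156), (259, 156, 101), (260, 101, 117)]
245 [(172, 174, 169), (174, 170, 76), (176, 171, 68), (178, 171, 70), (180, 171, 69), (182, 166, 67), (184, 213, 91), (186, 236, 105), (188, 248, 113), (190, 255, 120), (192, 255, 123), (194, 252, 115), (196, 244, 110), (198, 219, 92), (200, 166, 66), (202, 190, 138), (204, 187, 190), (206, 188, 188)]
278 [(172, 175, 171), (174, 172, 79), (176, 170, 68), (178, 170, 70), (180, 171, 69), (182, 169, 67), (184, 214, 89), (186, 237, 106), (188, 249, 114), (190, 255, 122), (192, 198, 83), (194, 187, 77), (196, 181, 72), (198, 168, 68), (200, 175, 68), (202, 190, 164), (204, 188, 189), (206, 188, 188)]
310 [(172, 176, 171), (174, 169, 77), (176, 168, 66), (178, 169, 68), (180, 169, 67), (182, 169, 67), (184, 216, 91), (186, 238, 106), (188, 250, 113), (190, 248, 112), (192, 190, 79), (194, 187, 77), (196, 180, 74), (198, 166, 68), (200, 182, 73), (202, 188, 178), (204, 188, 189), (206, 189, 189)]
(-12.75, 0, 38) [[277.8 193.6]]
(-6.5, 0, 34) [[277.3 200.8]]
```

Call:
{"name": "arm_command", "arguments": {
  "commands": [
    {"x":-0.5,"y":0.2,"z":-2,"roll":0},
    {"x":0,"y":0,"z":-3,"roll":0},
    {"x":0,"y":0,"z":-3,"roll":0},
    {"x":0,"y":0,"z":-3,"roll":0},
    {"x":0,"y":0,"z":0,"roll":0}
  ],
  "squeeze": 6
}}

```text
time_s: 32.33
tool_pos: [618.0, 220.7, 68.5]
ee_rot: [0.419, 3.066, 0.085]
force: [1.9, -0.4, -2.7]
gripper_width: 52.0
grasp_force: 6.0
```

Call:
{"name": "arm_command", "arguments": {
  "commands": [
    {"x":0,"y":0,"z":-3,"roll":0},
    {"x":0,"y":0,"z":-3,"roll":0},
    {"x":0,"y":0,"z":-2,"roll":0},
    {"x":0,"y":0,"z":-2,"roll":0},
    {"x":0,"y":0,"z":0,"roll":0}
  ]
}}

```text
time_s: 32.95
tool_pos: [617.9, 220.8, 58.6]
ee_rot: [0.419, 3.066, 0.085]
force: [2.3, -0.1, -2.6]
gripper_width: 52.0
grasp_force: 6.0
```

Call:
{"name": "arm_command", "arguments": {
  "commands": [
    {"x":0.8,"y":-0.2,"z":0,"roll":0},
    {"x":0,"y":0,"z":-1,"roll":0},
    {"x":0,"y":0,"z":-1,"roll":0},
    {"x":0,"y":0,"z":-1,"roll":0},
    {"x":0,"y":0,"z":0,"roll":0}
  ],
  "squeeze": 5
}}

```text
time_s: 33.58
tool_pos: [618.6, 220.7, 55.7]
ee_rot: [0.418, 3.067, 0.085]
force: [-0.4, -0.5, -2.0]
gripper_width: 51.9
grasp_force: 5.0
```

```bash
python3 up.py
```

```text
t 33.58 q [-0.64  0.44  0.31  1.7  -0.2   0.96  1.04] tcp [618.6 220.7  55.7] yaw 2.869 z [ 0.052  0.048 -0.997] F [-0.4 -0.5 -2. ]
[(192, 124, 146), (204, 157, 143), (210, 117, 156), (211, 156, 192), (239, 192, 212), (240, 212, 231), (257, 233, 219), (258, 219, 157), (259, 157, 102), (260, 102, 118)]
```

Free in the slot with no side force. I'll keep lowering until the floor takes the load.

Call:
{"name": "arm_command", "arguments": {
  "commands": [
    {"x":0,"y":0,"z":-1,"roll":0},
    {"x":0,"y":0,"z":-1,"roll":0},
    {"x":0,"y":0,"z":-1,"roll":0},
    {"x":0,"y":0,"z":0,"roll":0}
  ]
}}

```text
time_s: 34.12
tool_pos: [618.7, 220.6, 52.7]
ee_rot: [0.418, 3.067, 0.085]
force: [0.1, -0.2, -1.5]
gripper_width: 52.3
grasp_force: 5.0
```

Call:
{"name": "arm_command", "arguments": {
  "commands": [
    {"x":0,"y":0,"z":-1,"roll":0},
    {"x":0,"y":0,"z":-1,"roll":0},
    {"x":0,"y":0,"z":0,"roll":0}
  ]
}}

```text
time_s: 34.5
tool_pos: [618.7, 220.6, 50.7]
ee_rot: [0.418, 3.066, 0.085]
force: [-0.0, -0.8, -1.9]
gripper_width: 51.9
grasp_force: 5.0
```

Call:
{"name": "arm_command", "arguments": {
  "commands": [
    {"x":0,"y":0,"z":-0.8,"roll":0},
    {"x":0,"y":0,"z":-0.8,"roll":0},
    {"x":0,"y":0,"z":-0.8,"roll":0},
    {"x":0,"y":0,"z":0,"roll":0}
  ]
}}

```text
time_s: 35.0
tool_pos: [620.0, 220.9, 49.7]
ee_rot: [0.418, 3.064, 0.087]
force: [0.3, -1.0, 6.2]
gripper_width: 52.4
grasp_force: 5.0
```

```bash
python3 up.py
python3 - <<'E'
from h import *
s=monitor.state();c=P("wrist");R=cv2.Rodrigues(np.array(s["ee_rot"]))[0]
# expected image row of window lower edge (rear face, plate upright, standing on slot floor, rack x=0): z=72 ; and for heights above floor
for x in(-1,0,1):
  for h in(0,3,6): print(x,h,proj(c,T((611,225.5),-.27,[(x-5,0,8+h+64)]))[0,1].round(1),end="; ")
a=capture("scene");cv2.imwrite("pics/s17.png",a);S=P("scene")
E
```

```text
t 35.0 q [-0.64  0.45  0.31  1.71 -0.2   0.94  1.05] tcp [620.  220.9  49.7] yaw 2.869 z [ 0.055  0.049 -0.997] F [ 0.3 -1.   6.2]
[(192, 113, 128), (193, 128, 147), (205, 175, 154), (206, 154, 135), (211, 111, 149), (212, 149, 193), (239, 188, 201), (240, 201, 224), (257, 232, 218), (258, 218, 157), (259, 157, 102), (260, 102, 118)]
-1 0 239.1; -1 3 241.7; -1 6 244.5; 0 0 241.0; 0 3 243.7; 0 6 246.5; 1 0 242.9; 1 3 245.6; 1 6 248.5;
```

The floor contact shows as +6 N, at the height expected for the plate standing on the slot floor. Releasing.

Call:
{"name": "arm_command", "arguments": {
  "commands": [
    {"x":0,"y":0,"z":0.6,"roll":0},
    {"x":0,"y":0,"z":0,"roll":0},
    {"x":0,"y":0,"z":0,"roll":0},
    {"x":0,"y":0,"z":0,"roll":0}
  ],
  "gripper": 0.45
}}

```text
time_s: 35.6
tool_pos: [618.7, 220.6, 48.9]
ee_rot: [0.418, 3.067, 0.085]
force: [-0.5, -0.7, -0.4]
gripper_width: 62.8
grasp_force: 0.1
```

Call:
{"name": "arm_command", "arguments": {
  "commands": [
    {"x":0,"y":0,"z":0,"roll":0},
    {"x":0,"y":0,"z":0,"roll":0},
    {"x":0,"y":0,"z":0,"roll":0}
  ],
  "gripper": 0.85
}}

```text
time_s: 35.98
tool_pos: [618.8, 220.6, 49.1]
ee_rot: [0.418, 3.066, 0.085]
force: [-0.1, 0.0, -0.1]
gripper_width: 79.0
grasp_force: 0.0
```

```bash
python3 up.py
```

```text
t 35.98 q [-0.64  0.45  0.31  1.71 -0.2   0.94  1.05] tcp [618.8 220.6  49.1] yaw 2.869 z [ 0.053  0.048 -0.997] F [-0.1  0.  -0.1]
[(194, 111, 125), (195, 125, 144), (205, 177, 163), (206, 163, 144), (207, 144, 127), (213, 110, 142), (214, 142, 184), (241, 196, 219), (257, 229, 216), (258, 216, 154), (259, 154, 100), (260, 100, 116)]
```

Released with no force on the tool. I'll raise straight up, then back off towards the robot to look.

Call:
{"name": "arm_command", "arguments": {
  "commands": [
    {"x":0,"y":0,"z":8,"roll":0},
    {"x":0,"y":0,"z":15,"roll":0},
    {"x":0,"y":0,"z":25,"roll":0},
    {"x":0,"y":0,"z":30,"roll":0},
    {"x":0,"y":0,"z":35,"roll":0},
    {"x":0,"y":0,"z":35,"roll":0},
    {"x":-20,"y":-5,"z":20,"roll":0},
    {"x":-50,"y":-10,"z":0,"roll":0},
    {"x":-50,"y":-10,"z":0,"roll":0},
    {"x":0,"y":0,"z":0,"roll":0}
  ]
}}

```text
time_s: 37.28
tool_pos: [496.2, 195.2, 218.4]
ee_rot: [0.417, 3.067, 0.088]
force: [0.2, 0.6, -0.1]
gripper_width: 80.4
grasp_force: 0.0
```

Run:
```python
from h import *
full();a=capture("scene");b=capture("top");cv2.imwrite("pics/sF.png",a);cv2.imwrite("pics/tF.png",b)
a0=cv2.imread("pics/s0.png");b0=cv2.imread("pics/t0.png")
S,t=P("scene"),P("top")
for nm,i,i0,c in(("scene",a,a0,S),("top",b,b0,t)):
    m=np.zeros(i.shape[:2],np.uint8);X=T((611.3,225.4),-.275,box(-5,5,-26,26,38,108));cv2.fillConvexPoly(m,cv2.convexHull(proj(c,X).astype(np.float32)).astype(np.int32),1)
    m2=np.zeros_like(m);Y=T((611.3,225.4),-.275,box(23,61,-26,26,38,108));cv2.fillConvexPoly(m2,cv2.convexHull(proj(c,Y).astype(np.float32)).astype(np.int32),1)
    hs=cv2.cvtColor(i,cv2.COLOR_BGR2HSV);wh=((hs[:,:,1]<45)&(hs[:,:,2]>120)).astype(np.uint8)
    d=cv2.absdiff(i,i0).max(2)
    x,y,w,h=cv2.boundingRect(m|m2);print(nm,"bbox",x,y,w,h,"plate mask mean now/before",i[m>0].mean().round(),i0[m>0].mean().round(),"white frac",wh[m>0].mean().round(2))
    # white-light change blob near rack
    ch=((d>60)&(wh>0)).astype(np.uint8);ch[:y-20]=0;ch[y+h+20:]=0;ch[:,:x-20]=0;ch[:,x+w+20:]=0
    n,l,st_,ce=cv2.connectedComponentsWithStats(ch);print([(st_[k].tolist(),ce[k].round(1).tolist()) for k in range(1,n) if st_[k][4]>15]); print("expected hull",cv2.boundingRect(m),"old plates diff",d[(m2>0)&(m==0)].mean().round(1))
```

```text
t 37.27 q [-0.75  0.04  0.32  1.83 -0.04  1.21  0.88] tcp [496.2 195.2 218.4] yaw 2.87 z [ 0.053  0.05  -0.997] F [ 0.2  0.6 -0.1]
scene bbox 281 291 36 44 plate mask mean now/before 143.0 86.0 white frac 0.67
[([304, 293, 12, 41, 219], [311.2, 312.3])]
expected hull (304, 291, 13, 39) old plates diff 4.4
top bbox 195 171 25 28 plate mask mean now/before 56.0 81.0 white frac 0.0
[]
expected hull (195, 187, 20, 12) old plates diff 21.4
```

The scene image shows the new plate outline at (304,293), 12x41 px, against an expected 13x39 px for it standing fully seated. The other two plates are unchanged. Handing in.

```bash
python3 -c "
from station import job
print(job.finish_job())"
```

```text
the job is handed in; nothing more can be done
None
```

The target is off the hook and stands upright, window end up, on the floor of the rack's front slot, released and handed in at about 37 s; its dots face the other plates, and in the last scene image both stood unmoved. I did not check the loose bench items again.

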